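# Sort salvaged components into their parts drawers

## Task

Put the five salvaged parts away: both capacitors, both heatsinks and the transformer each go into the big bay of the drawer whose small bay shows a sample of that same kind. Stand every part upright on the drawer's floor, not on top of another part or a wall, and leave the black knob and the green ring, which have no drawer, where they lie on the bench.

Things in the scene. Friction and masses are not known exactly. Their poses are not given: they have to be found in the camera images.
- drawer_cap: Grey open drawer, fixed, with a capacitor sample. Outside 106 (x) x 185 (y) x 18 mm high; floor and walls 3 mm. Origin: centre of underside. Small bay at the pull-tab end (y -89 to -46 mm): the sample, screwed down at (0, -68) mm, top up to 49 mm above bench. Big empty bay: x -50 to 50, y -43 to 89, middle (0, 23) mm, floor 3 mm above bench
- drawer_sink: Grey open drawer, fixed, with a heatsink sample. Outside 106 (x) x 185 (y) x 18 mm high; floor and walls 3 mm. Origin: centre of underside. Small bay at the pull-tab end (y -89 to -46 mm): the sample, screwed down at (0, -68) mm, top up to 49 mm above bench. Big empty bay: x -50 to 50, y -43 to 89, middle (0, 23) mm, floor 3 mm above bench
- drawer_trafo: Grey open drawer, fixed, with a transformer sample. Outside 106 (x) x 185 (y) x 18 mm high; floor and walls 3 mm. Origin: centre of underside. Small bay at the pull-tab end (y -89 to -46 mm): the sample, screwed down at (0, -68) mm, top up to 49 mm above bench. Big empty bay: x -50 to 50, y -43 to 89, middle (0, 23) mm, floor 3 mm above bench
- cap_1_center (a point): First electrolytic capacitor: a smooth black upright cylinder with a bright aluminium top, 32 mm diameter, 46 mm high, about 60 g. The point is its centre, 23 mm above its underside; z is its axis, up. It stands upright, loose, on the bench at the start
- cap_2_center (a point): Second electrolytic capacitor: a smooth black upright cylinder with a bright aluminium top, 32 mm diameter, 46 mm high, about 60 g. The point is its centre, 23 mm above its underside; z is its axis, up. It stands upright, loose, on the bench at the start
- sink_1_center (a point): First aluminium finned heatsink: an upright block of vertical fins, 42 mm along x, 30 mm along y (fin tip to fin tip), 40 mm high, about 70 g. The point is its centre, 20 mm above its underside; z up. Grip it across the fin tips, along y. It stands upright, loose, on the bench at the start
- sink_2_center (a point): Second aluminium finned heatsink: an upright block of vertical fins, 42 mm along x, 30 mm along y (fin tip to fin tip), 40 mm high, about 70 g. The point is its centre, 20 mm above its underside; z up. Grip it across the fin tips, along y. It stands upright, loose, on the bench at the start
- trafo_1_center (a point): The small transformer: a dark laminated iron core 42 mm along x, 18 mm along y, 38 mm high, with a copper winding bulging out of both faces to 36 mm along y; about 180 g. The point is its centre, 19 mm above its underside; z up. Grip it by the ends of the core, along x. It stands upright, loose, on the bench at the start
- knob_1_center (a point): Black control knob, round and stepped, 34 mm diameter, 18 mm high, loose on the bench; the point is its centre. No drawer for it: it stays where it is
- ring_1_center (a point): Green ferrite ring, 38 mm diameter with a 20 mm hole, 14 mm high, lying flat and loose on the bench; the point is its centre. No drawer for it: it stays where it is
There are look-alikes about, which are no part of the job. Leave any blue or purple look-alike of the part that bears trafo_1_center alone.

How it is judged (in metres and radians):
At the end, for the whole second after the job is handed in: Each of the five parts is in the big bay of its own kind's drawer, upright within 0.15 rad, standing on the floor (centre height within 6 mm of what it is when standing there), released and at rest; the knob and the ring were never moved more than 25 mm (x of cap_1_center in the frame of drawer_cap between -0.046 and 0.046 m and y of cap_1_center in the frame of drawer_cap between -0.04 and 0.086 m and z of cap_1_center in the frame of drawer_cap between 0.02 and 0.032 m and angle between each of cap_1_center, cap_2_center, sink_1_center, sink_2_center, trafo_1_center's own z axis and vertical below 0.15 rad and linear speed of each of cap_1, cap_2, sink_1, sink_2, trafo_1 below 0.02 m/s and x of cap_2_center in the frame of drawer_cap between -0.046 and 0.046 m and y of cap_2_center in the frame of drawer_cap between -0.04 and 0.086 m and z of cap_2_center in the frame of drawer_cap between 0.02 and 0.032 m and x of sink_1_center in the frame of drawer_sink between -0.046 and 0.046 m and y of sink_1_center in the frame of drawer_sink between -0.04 and 0.086 m and z of sink_1_center in the frame of drawer_sink between 0.017 and 0.029 m and x of sink_2_center in the frame of drawer_sink between -0.046 and 0.046 m and y of sink_2_center in the frame of drawer_sink between -0.04 and 0.086 m and z of sink_2_center in the frame of drawer_sink between 0.017 and 0.029 m and x of trafo_1_center in the frame of drawer_trafo between -0.046 and 0.046 m and y of trafo_1_center in the frame of drawer_trafo between -0.04 and 0.086 m and z of trafo_1_center in the frame of drawer_trafo between 0.016 and 0.028 m); the robot touches nothing.
It fails at once if the black knob is shifted more than 25 mm (distance of knob_1_center from where it was at the start of the episode above 0.025 m).
It fails at once if the green ring is shifted more than 25 mm (distance of ring_1_center from where it was at the start of the episode above 0.025 m).
It also fails if it takes over 104 s, if anything falls off the work surface, if the arm or the gripper's body presses on something with over 40 N, if the wrist force passes 120 N, or if a joint passes its speed limit or range.

## Robot

A 7-joint arm with a two-finger parallel gripper is mounted at the origin on the work surface. World frame = base frame: x ahead of the robot, y to its left, z up, the work surface at z = 0. Lengths are in mm, angles in rad, forces in N, time in s.
With the tool pointing down it reaches from about 425 to 875 mm from the base axis. Payload 4.7 kg.
Tool frame: the origin (TCP) lies between the finger pads; the fingertips stand 25 mm ahead of it and the grasp point (between the pads) lies 6 mm ahead of it; x points along the fingers, y is the direction in which the jaws open and shut, and the axes are right-handed (so a half turn about x gives the same grasp; the last joint's range is limited). The gripper opens to 87 mm and grips with 3 to 60 N. Pads are 19 mm wide; open, the fingers measure 117 mm over their backs; the gripper's body (75 mm by 190 mm) begins 51 mm behind the grasp point.
Start: joints at [-1.335, 0.321, -0.07, 1.45, 0.023, 1.371, -0.057], TCP at [143.016, 634.09, 247.587] pointing down, gripper open.
Joint ranges: [-2.86, 2.86], [-0.3, 2.09], [-1.38, 1.24], [0.06, 2.45], [-1.56, 4.7], [0.09, 2.05], [-2.69, 2.69]. Speed limits (rad/s): [2.57, 2.57, 3.14, 3.14, 3.14, 3.14, 3.14].

## Interface

Orientations are given as a 3x3 rotation matrix whose columns are the frame's x, y, z axes.
In Python, from workcell import read_state, eyes, manip gives the robot as it stands.
- The arm moves only by the shell command python3 -m jog 'ROWS' [FORCE]. ROWS is JSON, a list that holds one entry, the list of rows, each a list of 5 numbers: the shift along the tool's x, y, z normalised to -1 to 1, where 1 is 150 mm, then the turn about the tool's x normalised to -1 to 1, where 1 is pi/2 rad, then the gripper command: -1 is shut, 1 is fully open, values between are in proportion. In form: [[[x, y, z, turn, gripper], ...]]. A call has 1 to 5 rows; each row shifts and turns the pose as measured when the row begins, along the tool's axes as they then stand; what a row does not reach is not made up. A row lasts 1/10 s, in which the tool goes at most 50 mm and 8.59 degrees, less where a joint would pass 70% of its speed; a pose out of reach is approached as far as the arm can. A call with a number of a shift or a turn outside -1 to 1 is refused whole. A call with a gripper value outside its range is refused whole. The fingers move at their own pace and stop on an object; FORCE is the grip in N (left out, the last holds). Time passes only in rows, so rows that do not move let the fingers close. It gives the time, the measured TCP pose, the force and the opening at its end, in the units of the state.
- read_state(): the state, without advancing time (a new reading comes with each control period).
- eyes.get_image(name): name is "scene" or "top" or "wrist"; returns a dict with "frame" (420x560x3 uint8, red, green, blue), "K" (3x3 intrinsics, pixels), "rvec" (rotation vector, rad) and "tvec" (3), from world to camera coordinates, as OpenCV has them. Camera axes: x right, y down, z forward; pixel columns grow to the right and rows downward; lengths in mm; the calibration is good to about 2 mm. The wrist camera is an equidistant fisheye: a pixel r from the principal point sees the ray r / f radians off the axis. A picture is of the moment at which its call begins. There is no depth.
- manip.sign_off(): hands the job in, once; it reports no verdict.
The state is a dict: "time": time; "q": joint angles; "qvel": joint speeds; "tau": joint torques, N m; "position": TCP position; "eef_rot": TCP orientation; "ft_force": force on the tool from outside, world axes, zero at the start; "moment": the same for the moment, N m; "width": opening from 0.0 (shut) to 1.0 (fully open).
Only numpy, scipy, OpenCV 4.12 (cv2) and the standard library are available. Lean on these libraries where they do the work, as an engineer would, in place of code of your own. Each camera call takes 0.05 s, during which the arm holds its last target.

## Working session

There is one attempt and no reset: what is moved stays moved. The work goes in short steps, Python scripts to look and compute and a shell command to move; the robot and the scene stay as the last step left them, time stands still between calls to the robot, and variables do not carry over. Pictures are saved under pics/ and viewed, and the job is handed in when it is done.

```bash
ls; mkdir -p pics
python3 - <<'E'
from workcell import read_state, eyes
import cv2
s=read_state();print(s)
for n in("scene","top","wrist"):
    im=eyes.get_image(n);cv2.imwrite(f"pics/{n}0.png",im["frame"][:,:,::-1]);print(n,im["K"].tolist(),im["rvec"],im["tvec"])
E
```

```text
pics
{'time': 0.0, 'q': array([-1.33487625,  0.32180438, -0.07009255,  1.45167599,  0.02261228,
        1.37077936, -0.05692939]), 'qvel': array([ 2.51057194e-04, -1.47538731e-03, -1.10573177e-03, -1.05259336e-03,
       -5.12345709e-04, -1.83677596e-05,  8.54725413e-05]), 'tau': array([-1.43401758e-04, -4.91282666e+01, -4.03844006e-01, -3.12533891e+01,
       -6.38409262e-02,  4.37037076e-02,  1.85205245e-04]), 'position': array([142.93879109, 633.5748824 , 246.47312429]), 'eef_rot': array([[-3.08109854e-04,  2.19994377e-01,  9.75501091e-01],
       [-1.85448010e-03,  9.75499334e-01, -2.19994567e-01],
       [-9.99998233e-01, -1.87682986e-03,  1.07414237e-04]]), 'ft_force': array([ 0.22645027, -0.2026714 ,  0.42342031]), 'moment': array([ 0.06724129, -0.00126599,  0.00035277]), 'width': 1.0027545882288988}
scene [[478.69722664867385, 0.0, 280.4648478622336], [0.0, 478.69722664867385, 215.450892901558], [0.0, 0.0, 1.0]] [ 0.78979722  2.6628315  -0.99828005] [ 496.5090415  -238.63807843 1125.53716616]
top [[443.1379052996171, 0.0, 283.413450852274], [0.0, 443.1379052996171, 218.3492193155019], [0.0, 0.0, 1.0]] [ 2.07737014 -2.11726744  0.25590164] [ 24.61526853 635.54768465 763.77099316]
wrist [[325.19226210127806, 0.0, 282.8599433908097], [0.0, 325.19226210127806, 207.47085637341792], [0.0, 0.0, 1.0]] [-2.28318424 -1.82899251 -0.23989701] [-649.34946287  -32.59519218  389.71293972]
```

View pics/scene0.png

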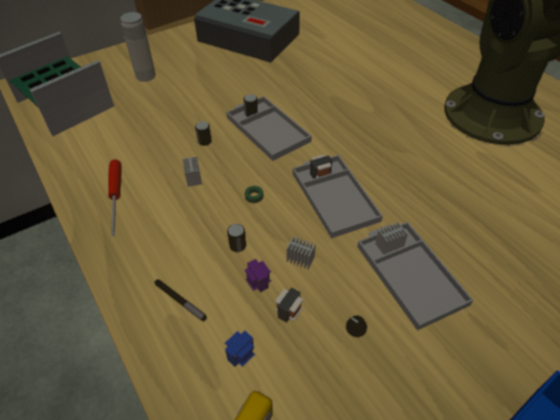

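View pics/top0.png

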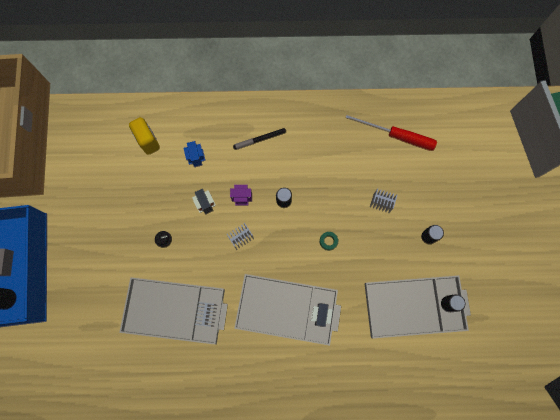

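View pics/wrist0.png

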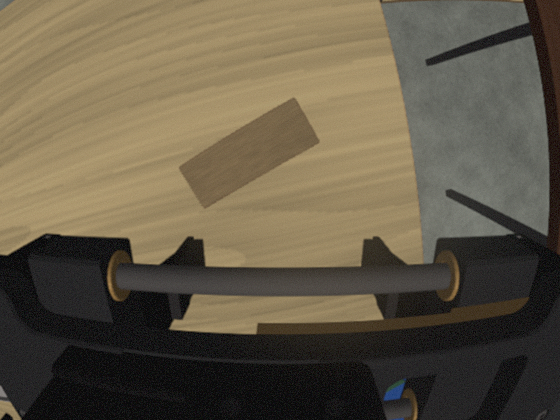

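```bash
cat > h.py <<'E'
import numpy as np, cv2
from workcell import read_state, eyes
def cam(n):
    im=eyes.get_image(n); R,_=cv2.Rodrigues(np.array(im["rvec"],float)); return im["frame"],np.array(im["K"]),R,np.array(im["tvec"],float).ravel()
def ray(c,uv,z):
    _,K,R,t=c; uv=np.atleast_2d(np.array(uv,float))
    d=(R.T@np.linalg.inv(K)@np.c_[uv,np.ones(len(uv))].T).T; C=-R.T@t
    return C+d*((z-C[2])/d[:,2])[:,None]
def proj(c,P):
    _,K,R,t=c; p=(R@np.atleast_2d(P).T).T+t; p=p@K.T; return p[:,:2]/p[:,2:]
def save(f,name,box=None,s=1):
    f=f[:,:,::-1]
    if box: u0,v0,u1,v1=box; f=f[v0:v1,u0:u1]
    cv2.imwrite("pics/"+name+".png",cv2.resize(f,None,fx=s,fy=s,interpolation=cv2.INTER_CUBIC))
E
python3 - <<'E'
from h import *
c=cam("top");np.save("top0.npy",c[0])
save(c[0],"tz1",(120,140,320,280),4); save(c[0],"tz2",(110,260,310,350),4);save(c[0],"tz3",(300,170,490,350),3.3)
print(-c[2].T@c[3])
c=cam("scene");np.save("scene0.npy",c[0]);save(c[0],"sz1",(180,80,380,230),4);save(c[0],"sz2",(220,210,420,360),4);print(-c[2].T@c[3])
E
```

```text
[438.14181031  18.60544119 891.94085708]
[909.86773521 505.15512293 698.04174616]
```

View pics/tz1.png

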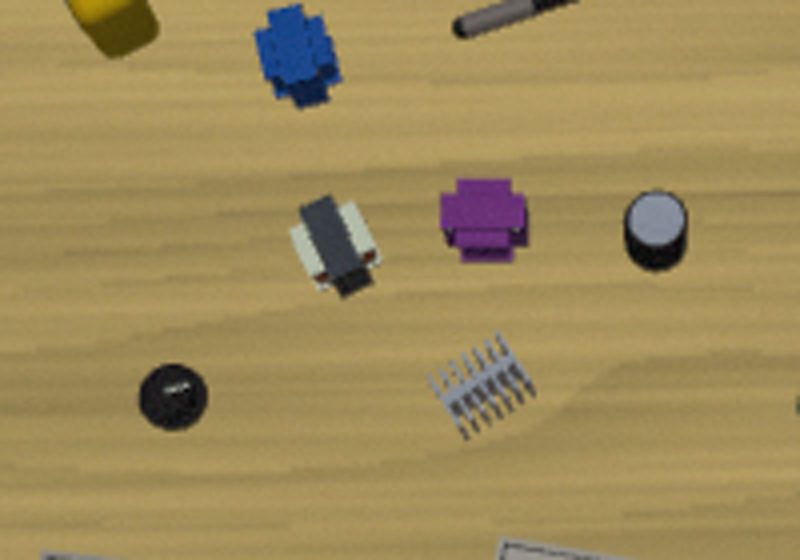

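View pics/tz2.png

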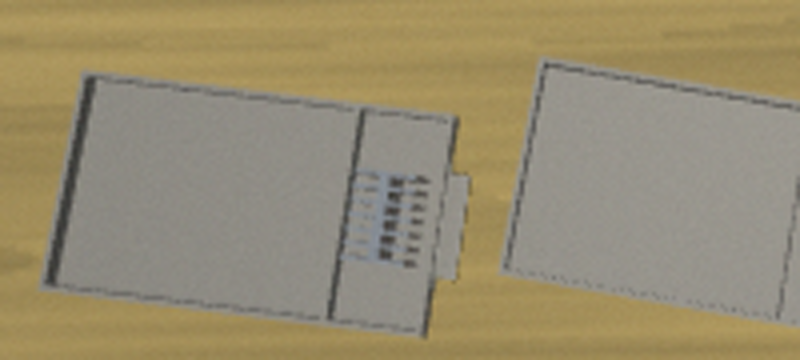

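View pics/tz3.png

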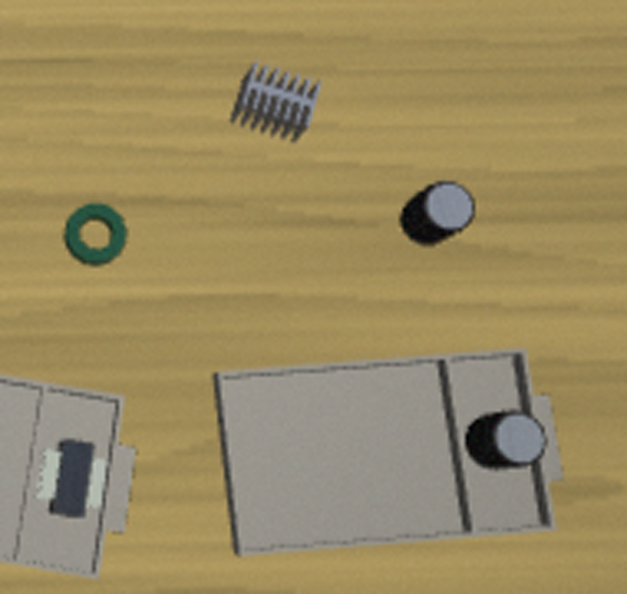

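View pics/sz2.png

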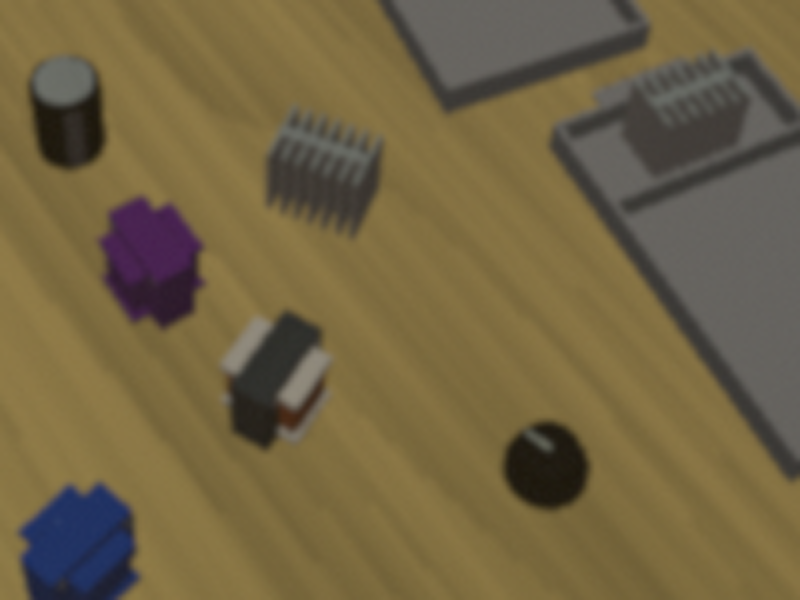

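View pics/sz1.png

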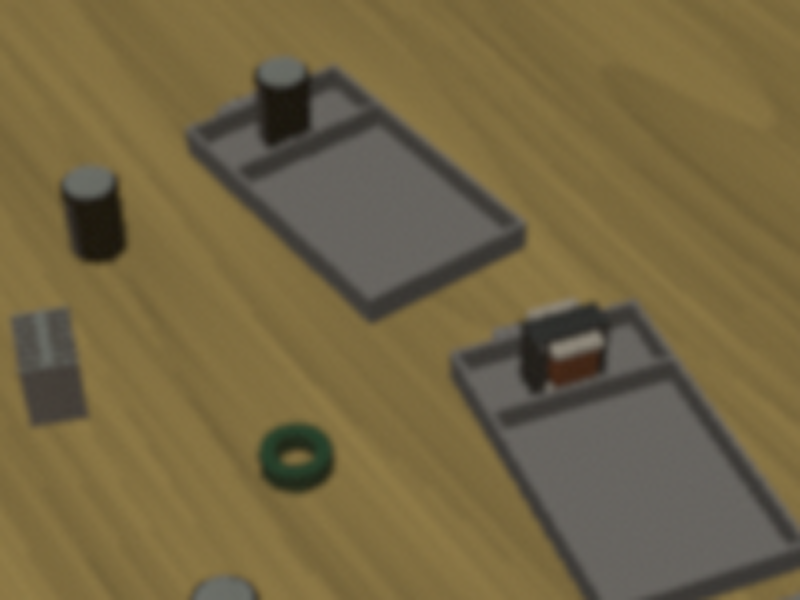

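Run:
```python
from h import *
c=cam("top");f=c[0];hsv=cv2.cvtColor(f,cv2.COLOR_RGB2HSV)
for n,(u,v) in dict(wood=(300,160),capTop=(283,193),drawer=(160,310),core=(203,198),wind=(196,202),knob=(163,239),ring=(321,240),sinkTop=(241,236),blue=(194,152)).items(): print(n,f[v,u],hsv[v,u])
H,S,V=[hsv[:,:,i].astype(int) for i in range(3)]
# bluish-grey bright
m=((f[:,:,2].astype(int)>=f[:,:,0]-2)&(V>110)&(S<70)).astype(np.uint8)
m[265:]=0;m[:170]=0
n,l,st,ce=cv2.connectedComponentsWithStats(cv2.morphologyEx(m,cv2.MORPH_CLOSE,np.ones((5,5))))
for i in range(1,n):
  if st[i][4]>25 and 100<ce[i][0]<500:
    k=(l==i); 
    print(st[i],ce[i],cv2.minAreaRect(np.argwhere(k)[:,::-1].astype(np.float32)))
m2=(V<75).astype(np.uint8)
n,l,st,ce=cv2.connectedComponentsWithStats(m2)
for i in range(1,n):
  if 25<st[i][4]<1500 and 100<ce[i][0]<500 and ce[i][1]>160: print('dark',st[i],ce[i],cv2.minAreaRect(np.argwhere(l==i)[:,::-1].astype(np.float32)))
o=f.copy();o[m>0]=(255,0,0)
save(o,"m1",(120,170,450,260),2.4)
```

```text
wood [179 157  97] [ 22 117 179]
capTop [134 143 156] [108  36 156]
drawer [142 140 133] [ 23  16 142]
core [57 62 67] [105  38  67]
wind [180 186 168] [ 40  25 186]
knob [34 32 31] [10 23 34]
ring [30 79 61] [ 79 158  79]
sinkTop [104 105 111] [116  16 111]
blue [ 29  70 139] [109 202 139]
[278 189  13  12 131] [283.73282443 194.32824427] ((284.0, 194.5), (11.0, 12.0), 90.0)
[374 189  23  19 258] [384.91472868 198.17054264] ((384.9081115722656, 198.04864501953125), (20.733055114746094, 12.6456937789917), 17.102725982666016)
[227 223  25  23 263] [239.05703422 234.57034221] ((239.0384521484375, 234.3076629638672), (13.867504119873047, 20.80125617980957), 56.30992889404297)
[430 226  13  13 139] [435.84892086 232.05035971] ((436.0, 232.0), (12.0, 12.0), 90.0)
dark [188 156  16  11  73] [196.7260274  161.32876712] ((196.35296630859375, 161.4117889404297), (8.246211051940918, 15.522278785705566), 75.96376037597656)
dark [195 189  18  25 206] [203.42718447 201.50970874] ((203.10003662109375, 201.2000274658203), (23.702320098876953, 14.310833930969238), 63.43495178222656)
dark [276 193  1
[... 752 characters left out ...]
85714] ((457.83782958984375, 286.52703857421875), (17.426292419433594, 2.1371867656707764), 80.53767395019531)
dark [122 280  11  51  87] [126.95402299 306.03448276] ((127.19231414794922, 305.0384521484375), (1.5689287185668945, 50.990196228027344), 11.309932708740234)
dark [441 295  25  34 206] [451.02427184 306.99514563] ((457.25006103515625, 309.7500305175781), (36.769554138183594, 17.677669525146484), 45.0)
dark [367 300   5  37  39] [369. 318.] ((369.0000305175781, 318.0), (36.218143463134766, 0.9922778010368347), 82.87498474121094)
dark [315 304  13  22 176] [321.41477273 314.60795455] ((321.02703857421875, 314.3378601074219), (9.370742797851562, 21.371868133544922), 9.462321281433105)
```

View pics/m1.png

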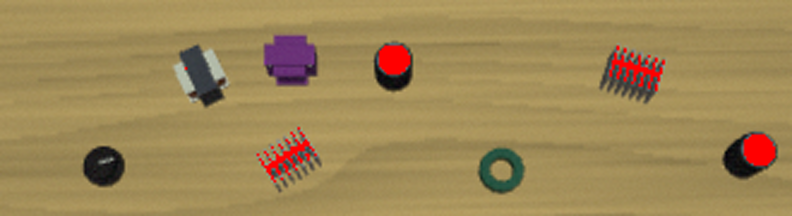

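Run:
```python
from h import *
c=cam("top");f=c[0]
A=[f[v:v+30,u:u+36] for u,v in((224,221),(367,185),(186,185))]
cv2.imwrite("pics/z3.png",np.hstack([cv2.resize(a[:,:,::-1],None,fx=7,fy=7,interpolation=cv2.INTER_NEAREST) for a in A]))
```

```text
(no output)
```

View pics/z3.png

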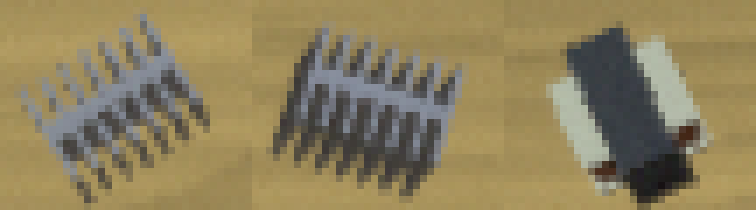

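Run:
```python
from h import *
t=cam("top");s=cam("scene")
D=dict(cap1=(46,(283.8,194.3),(236.2,230.5)),cap2=(46,(435.9,232),(202.7,125.7)),sinkA=(40,(239,235.2),(302,247)),sinkB=(40,(384.9,198.2),(190.5,164.5)),trafo=(38,(203.1,198.8),(291,296)),
 capS=(49,(457.2,302.7),(250.7,98)),knob=(18,(163,238.5),(356.5,324)),ring=(14,(329,240.5),(254,193.5)))
for k,(z,a,b) in D.items(): print(k,ray(t,a,z)[0].round(1),ray(s,b,z)[0].round(1))
def ang(a,deg,z):
  d=np.array([np.cos(np.radians(deg)),np.sin(np.radians(deg))]);p=ray(t,[np.array(a)-8*d,np.array(a)+8*d],z);v=p[1]-p[0];return np.degrees(np.arctan2(v[1],v[0]))
print('x-axis world angles A,B,T',ang((239,235),-29,40),ang((385,198),15.5,40),ang((203,199),60,38))
# drawer rim corners, z=18: far-left, far-right(tab end), near-right, near-left in image
dr=dict(sink=[(131.5,278.5),(234-.5,289.5),(226,344),(120.5,332)],trafo=[(246,275.5),(337.5,291),(330,344),(236,328)],
 cap=[(365.7,283.3),(459,277),(467,329.5),(372.3,338)])
for k,P in dr.items():
  w=ray(t,P,18)[:,:2];print(k,w.round(0).tolist(),'len',np.linalg.norm(w[0]-w[1]),np.linalg.norm(w[3]-w[2]),'wid',np.linalg.norm(w[0]-w[3]),np.linalg.norm(w[1]-w[2]))
  y=(w[0]-w[1]+w[3]-w[2]);y/=np.linalg.norm(y);ctr=w.mean(0);print('  ctr',ctr,'y axis',np.degrees(np.arctan2(y[1],y[0])),'bay',ctr+23*y)
```

```text
cap1 [692.4  10.6  46. ] [691.8  13.4  46. ]
cap2 [ 610.2 -284.7   46. ] [ 608.9 -281.1   46. ]
sinkA [612.3  99.9  40. ] [613. 103.  40.]
sinkB [ 682.3 -191.6   40. ] [ 682.6 -191.    40. ]
trafo [688.4 172.3  38. ] [682.2 172.7  38. ]
capS [ 473.8 -310.    49. ] [ 473.4 -306.7   49. ]
knob [612.9 254.4  18. ] [617.4 261.1  18. ]
ring [603.3 -78.9  14. ] [605.5 -73.6  14. ]
x-axis world angles A,B,T -61.27090135915081 -107.39400498994898 -150.2341399123831
sink [[534.0, 313.0], [509.0, 112.0], [407.0, 126.0], [433.0, 327.0]] len 201.84301044988388 203.167643483766 wid 102.5240445217541 103.10348391940809
  ctr [470.51393714 219.49170866] y axis 82.73785012337811 bay [473.42135164 242.30720649]
trafo [[536.0, 88.0], [502.0, -91.0], [403.0, -72.0], [436.0, 107.0]] len 181.71931302260612 181.63963087156725 wid 101.71604586420466 101.08288649713283
  ctr [469.04266257   8.15730508] y axis 79.44385816324589 bay [473.25623704  30.7680501 ]
cap [[516.0, -147.0], [525.0, -331.0], [424.0, -335.0], [412.0, -153.0]] len 184.69658345526685 182.87724353375316 wid 103.88821224704702 100.41485754703731
  ctr [ 469.29734393 -241.44461149] y axis 93.27215846776302 bay [ 467.98452924 -218.48210906]
```

```bash
cat > plan.py <<'E'
import sys,json,numpy as np
from workcell import read_state
def plan(x,y,z,jaw,g,cap=45,maxrows=60):
    s=read_state();p=np.array(s["position"]);R=np.array(s["eef_rot"])
    th=np.degrees(np.arctan2(R[1,1],R[0,1]))
    print("t",round(s["time"],2),"pos",p.round(1),"jaw",round(th,1),"w",round(s["width"],3),"F",np.round(s["ft_force"],1),"q7",round(s["q"][6],2),"tilt",R[:,0].round(3))
    T=np.array([x,y,z],float);rem=(th-jaw+90)%180-90  # positive turn lowers angle
    rows=[]
    while len(rows)<maxrows:
        d=T-p;n=np.linalg.norm(d)
        if n<0.7 and abs(rem)<0.6: break
        st=d if n<cap else d*cap/n
        # spread turn
        tr=np.clip(rem,-8.5,8.5)
        a=np.radians(th);Rt=np.array([[0,np.cos(a),np.sin(a)],[0,np.sin(a),-np.cos(a)],[-1,0,0]])
        r=np.round(Rt.T@st/150,2 if n>5 else 3);t=round(tr/90,3)
        rows.append([*r.tolist(),t,g]);p=p+Rt@(r*150);th-=t*90;rem-=t*90
    for i in range(0,len(rows),5): print(json.dumps(rows[i:i+5]))
if __name__=="__main__":
    a=[float(v) for v in sys.argv[1:]];plan(*a)
E
python3 - <<'E'
from h import *
t=cam("top")
dr=dict(sink=[(130.7,278),(224.2,289.2),(216.7,344.2),(120.5,332)],trafo=[(246,275.5),(337.5,291),(330,344),(236,328)],
 cap=[(365.7,283.3),(459,277),(467,329.5),(372.3,338)])
for k,P in dr.items():
  w=ray(t,P,18)[:,:2]
  y=(w[0]-w[1]+w[3]-w[2]);y/=np.linalg.norm(y);ctr=w.mean(0);print(k,np.linalg.norm(w[0]-w[1]),ctr,'yaxis',np.degrees(np.arctan2(y[1],y[0])),'bay',ctr+23*y,'-10',ctr-10*y,'+57',ctr+57*y)
E
python3 plan.py 612.5 101 150 29 0.4
```

```text
sink 185.4670291608045 [470.99261038 228.84723603] yaxis 82.05529248933243 bay [474.1716104  251.62648006] -10 [469.61043646 218.94321688] +57 [478.87100173 285.30014516]
trafo 181.71931302260612 [469.04266257   8.15730508] yaxis 79.44385816324589 bay [473.25623704  30.7680501 ] -10 [467.21067368  -1.67345362] +57 [479.4849993   64.19262969]
cap 184.69658345526685 [ 469.29734393 -241.44461149] yaxis 93.27215846776302 bay [ 467.98452924 -218.48210906] -10 [ 469.86813292 -251.42830819] +57 [ 466.04384665 -184.53754026]
t 0.5 pos [143.  634.1 247.5] jaw 77.3 w 1.006 F [-0.3 -0.8  0.8] q7 -0.06 tilt [ 0. -0. -1.]
[[0.04, -0.17, 0.24, 0.094, 0.4], [0.04, -0.14, 0.26, 0.094, 0.4], [0.04, -0.1, 0.28, 0.094, 0.4], [0.04, -0.05, 0.29, 0.094, 0.4], [0.04, -0.01, 0.3, 0.094, 0.4]]
[[0.04, 0.03, 0.3, 0.067, 0.4], [0.04, 0.06, 0.29, -0.0, 0.4], [0.04, 0.06, 0.29, -0.0, 0.4], [0.04, 0.07, 0.29, -0.0, 0.4], [0.04, 0.06, 0.29, -0.0, 0.4]]
[[0.04, 0.07, 0.29, -0.0, 0.4], [0.04, 0.06, 0.29, -0.0, 0.4], [0.04, 0.07, 0.29, -0.0, 0.4], [0.04, 0.06, 0.29, -0.0, 0.4], [0.05, 0.07, 0.29, -0.0, 0.4]]
[[0.04, 0.06, 0.27, -0.0, 0.4]]
```

```bash
python3 -m jog '[[[0.04,-0.17,0.24,0.094,0.4],[0.04,-0.14,0.26,0.094,0.4],[0.04,-0.1,0.28,0.094,0.4],[0.04,-0.05,0.29,0.094,0.4],[0.04,-0.01,0.3,0.094,0.4]]]' 20; python3 plan.py 612.5 101 150 29 0.4
```

```text
time: 1.0
position: [285.6, 467.9, 216.0]
eef_rot: [[-0.004, 0.822, 0.569], [0.006, 0.569, -0.822], [-1.0, 0.001, -0.007]]
ft_force: [-0.4, -0.0, -0.3]
width: 0.718
t 1.0 pos [285.6 467.9 216. ] jaw 34.7 w 0.718 F [-0.4 -0.  -0.3] q7 -0.45 tilt [-0.004  0.006 -1.   ]
[[0.04, 0.04, 0.3, 0.063, 0.4], [0.04, 0.07, 0.29, 0.0, 0.4], [0.04, 0.06, 0.29, 0.0, 0.4], [0.04, 0.07, 0.29, 0.0, 0.4], [0.04, 0.06, 0.29, 0.0, 0.4]]
[[0.04, 0.07, 0.29, 0.0, 0.4], [0.04, 0.06, 0.29, 0.0, 0.4], [0.04, 0.07, 0.29, 0.0, 0.4], [0.04, 0.06, 0.29, 0.0, 0.4], [0.04, 0.07, 0.29, 0.0, 0.4]]
[[0.04, 0.06, 0.29, 0.0, 0.4]]
```

Tracking is very good.

```bash
python3 -m jog '[[[0.04,0.04,0.3,0.063,0.4],[0.04,0.07,0.29,0,0.4],[0.04,0.06,0.29,0,0.4],[0.04,0.07,0.29,0,0.4],[0.04,0.06,0.29,0,0.4]]]' >/dev/null; python3 -m jog '[[[0.04,0.07,0.29,0,0.4],[0.04,0.06,0.29,0,0.4],[0.04,0.07,0.29,0,0.4],[0.04,0.06,0.29,0,0.4],[0.04,0.07,0.29,0,0.4]]]'; python3 plan.py 612.5 101 80 29 0.4
```

```text
time: 2.0
position: [592.1, 119.4, 154.2]
eef_rot: [[0.003, 0.877, 0.48], [0.014, 0.48, -0.877], [-1.0, 0.01, -0.011]]
ft_force: [0.6, 0.4, -0.1]
width: 0.703
t 2.0 pos [592.1 119.4 154.2] jaw 28.7 w 0.703 F [ 0.6  0.4 -0.1] q7 0.39 tilt [ 0.003  0.014 -1.   ]
[[0.28, 0.03, 0.1, -0.003, 0.4], [0.21, 0.03, 0.07, -0.0, 0.4], [0.005, 0.0, 0.003, -0.0, 0.4]]
```

```bash
python3 -m jog '[[[0.15,0.04,0.12,0,0.4],[0.15,0.02,0.05,0,0.4],[0.1,0,0,0,0.4]]]'; python3 plan.py 612.5 101 80 29 0.4
python3 - <<'E'
from h import *
w=eyes.get_image("wrist");save(w["frame"],"w1");t=cam("top");save(t[0],"t1",(120,140,400,350),2.8)
E
```

```text
time: 2.3
position: [619.5, 91.9, 94.8]
eef_rot: [[0.012, 0.883, 0.47], [0.011, 0.469, -0.883], [-1.0, 0.016, -0.004]]
ft_force: [-0.3, -0.3, -0.9]
width: 0.701
t 2.3 pos [619.5  91.9  94.8] jaw 28.0 w 0.701 F [-0.3 -0.3 -0.9] q7 0.46 tilt [ 0.012  0.011 -1.   ]
[[0.1, -0.01, -0.08, -0.011, 0.4], [-0.001, -0.003, 0.005, -0.0, 0.4]]
```

View pics/w1.png

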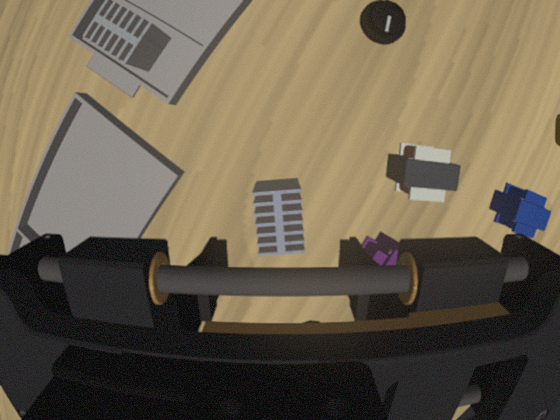

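View pics/t1.png

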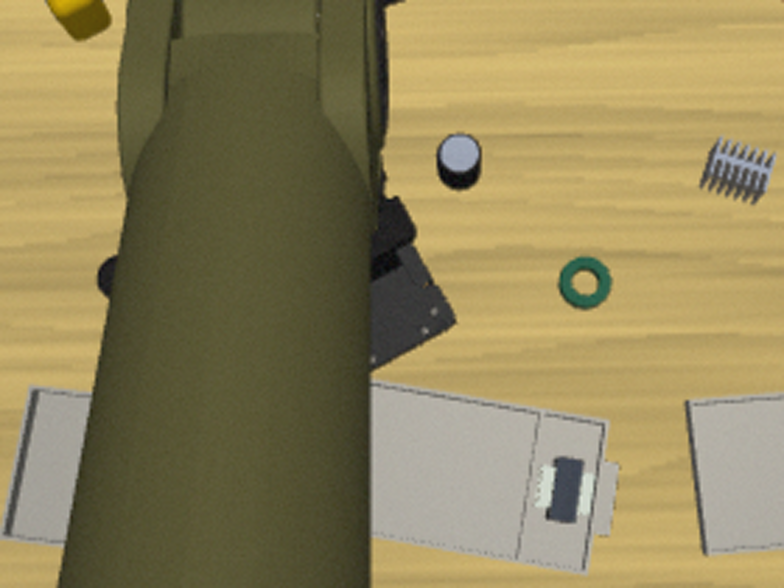

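```bash
cat >> h.py <<'E'
def wray(uv,z,im=None):
    im=im or eyes.get_image("wrist"); R,_=cv2.Rodrigues(np.array(im["rvec"],float)); t=np.array(im["tvec"],float).ravel();K=np.array(im["K"])
    C=-R.T@t; out=[]
    for u,v in np.atleast_2d(uv):
        a,b=u-K[0,2],v-K[1,2]; r=np.hypot(a,b); th=r/K[0,0]
        d=R.T@np.array([a/r*np.sin(th),b/r*np.sin(th),np.cos(th)]); out.append(C+d*(z-C[2])/d[2])
    return np.array(out)
E
python3 - <<'E'
from h import *
p=wray([(258,192),(301,190),(305,250),(261,254),(281,222)],40);print(p.round(1)); d=p[1]-p[0];print(np.degrees(np.arctan2(d[1],d[0])))
d=p[2]-p[1];print(np.degrees(np.arctan2(d[1],d[0])),np.linalg.norm(d),p[:4].mean(0))
E
python3 plan.py 612.5 101 80 29 0.4
```

```text
[[590.5 113.4  40. ]
 [612.7 126.6  40. ]
 [633.8  94.   40. ]
 [610.4  78.4  40. ]
 [611.6 103.3  40. ]]
30.79682256894247
-57.113663723874794 38.86712793776243 [611.83999816 103.10303751  40.        ]
t 2.45 pos [617.6  94.9  95.1] jaw 28.2 w 0.698 F [-0.3 -0.1  0.5] q7 0.46 tilt [ 0.01   0.012 -1.   ]
[[0.1, -0.01, -0.05, -0.009, 0.4]]
```

```bash
python3 plan.py 612 102 33 31.5 0.4; python3 -m jog '[[[0.1,0.0,-0.06,-0.03,0.4],[0.15,0,0,0,0.4],[0.1,0,0,0,0.4]]]'; python3 plan.py 612 102 33 31.5 0.4
```

```text
t 2.45 pos [617.6  94.9  95.1] jaw 28.2 w 0.698 F [-0.3 -0.1  0.5] q7 0.46 tilt [ 0.01   0.012 -1.   ]
[[0.3, -0.01, -0.04, -0.036, 0.4], [0.11, 0.0, -0.02, -0.0, 0.4]]
time: 2.75
position: [616.7, 109.1, 48.0]
eef_rot: [[0.019, 0.854, 0.52], [0.018, 0.52, -0.854], [-1.0, 0.026, -0.005]]
ft_force: [-0.4, -0.0, 0.8]
width: 0.703
t 2.75 pos [616.7 109.1  48. ] jaw 31.3 w 0.703 F [-0.4 -0.   0.8] q7 0.52 tilt [ 0.019  0.018 -1.   ]
[[0.1, -0.05, 0.02, -0.002, 0.4]]
```

```bash
python3 - <<'E'
s=open('plan.py').read()
s=s.replace("a=np.radians(th);Rt=np.array([[0,np.cos(a),np.sin(a)],[0,np.sin(a),-np.cos(a)],[-1,0,0]])","Rt=R")
s=s.replace("p=p+Rt@(r*150);","p=p+Rt@(r*150);c,sn=np.cos(np.radians(t*90)),np.sin(np.radians(t*90));R=R@np.array([[1,0,0],[0,c,-sn],[0,sn,c]]);")
open('plan.py','w').write(s)
E
python3 plan.py 612 102 33 31.5 0.4;python3 -m jog '[[[0.1,-0.04,0.02,0,0.4],[0,0,0,0,0.4]]]';python3 plan.py 612 102 33 31.5 0.4
```

```text
t 2.75 pos [616.7 109.1  48. ] jaw 31.3 w 0.703 F [-0.4 -0.   0.8] q7 0.52 tilt [ 0.019  0.018 -1.   ]
[[0.1, -0.05, 0.02, -0.002, 0.4], [-0.002, -0.004, 0.005, 0.0, 0.4]]
time: 2.95
position: [612.2, 106.6, 32.2]
eef_rot: [[0.018, 0.852, 0.524], [0.019, 0.523, -0.852], [-1.0, 0.025, -0.007]]
ft_force: [-0.8, -0.3, 0.5]
width: 0.697
t 2.95 pos [612.2 106.6  32.2] jaw 31.6 w 0.697 F [-0.8 -0.3  0.5] q7 0.53 tilt [ 0.018  0.019 -1.   ]
[[-0.006, -0.017, 0.026, 0.001, 0.4]]
```

```bash
python3 -m jog '[[[0,-0.017,0.026,0,0.4],[0,0,0,0,-1],[0,0,0,0,-1],[0,0,0,0,-1],[0,0,0,0,-1]]]' 20; python3 -m jog '[[[0,0,0,0,-1],[-0.1,0,0,0,-1],[-0.2,0,0,0,-1]]]'; python3 plan.py 471 220 140 -8 -1
```

```text
time: 3.45
position: [615.0, 104.1, 36.9]
eef_rot: [[0.025, 0.851, 0.525], [0.022, 0.525, -0.851], [-0.999, 0.033, -0.006]]
ft_force: [-0.0, 0.3, -0.5]
width: 0.42
time: 3.75
position: [610.6, 102.6, 79.6]
eef_rot: [[0.016, 0.851, 0.525], [0.02, 0.525, -0.851], [-1.0, 0.024, -0.008]]
ft_force: [-0.1, 0.2, -1.1]
width: 0.346
t 3.75 pos [610.6 102.6  79.6] jaw 31.7 w 0.346 F [-0.1  0.2 -1.1] q7 0.51 tilt [ 0.016  0.02  -1.   ]
[[-0.09, -0.09, -0.27, 0.094, -1.0], [-0.1, -0.12, -0.26, 0.094, -1.0], [-0.09, -0.16, -0.23, 0.094, -1.0], [-0.09, -0.2, -0.21, 0.094, -1.0], [-0.03, -0.06, -0.05, 0.065, -1.0]]
[[-0.002, 0.001, 0.004, -0.0, -1.0]]
```

```bash
python3 -m jog '[[[-0.15,0,0,0.05,-1],[-0.15,-0.09,-0.2,0.07,-1],[-0.1,-0.12,-0.22,0.09,-1],[-0.04,-0.16,-0.22,0.09,-1],[0,-0.18,-0.18,0.09,-1]]]';  python3 plan.py 471 220 140 -8 -1
python3 - <<'E'
from h import *
w=eyes.get_image("wrist");save(w["frame"],"w2")
E
```

```text
time: 4.25
position: [504.5, 192.0, 156.5]
eef_rot: [[0.03, 0.997, -0.073], [0.022, -0.074, -0.997], [-0.999, 0.028, -0.024]]
ft_force: [1.0, 0.0, -0.4]
width: 0.351
t 4.25 pos [504.5 192.  156.5] jaw -4.2 w 0.351 F [ 1.   0.  -0.4] q7 -0.41 tilt [ 0.03   0.022 -0.999]
[[0.1, -0.23, -0.16, 0.042, -1.0], [0.007, -0.01, -0.006, 0.0, -1.0]]
```

View pics/w2.png

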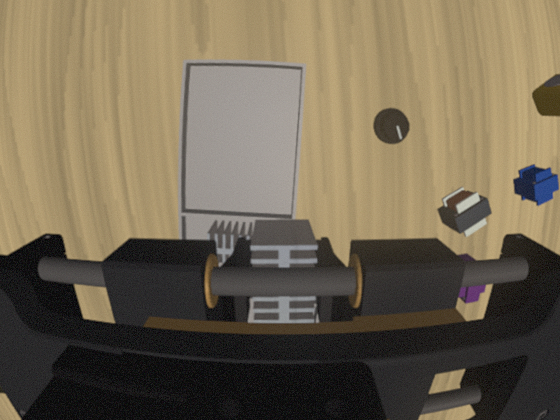

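```bash
python3 - <<'E'
from h import *
print(wray([(184,61),(304,66),(296,214),(180,212)],18).round(1))
E
python3 plan.py 479 288 110 -8 -1
```

```text
[[427.5 334.3  18. ]
 [529.7 318.9  18. ]
 [513.9 191.2  18. ]
 [410.  201.2  18. ]]
t 4.35 pos [501.4 195.9 155.5] jaw -3.6 w 0.348 F [-0.2 -0.1 -1.7] q7 -0.41 tilt [ 0.026  0.023 -0.999]
[[0.13, -0.08, -0.26, 0.049, -1.0], [0.14, -0.11, -0.24, -0.0, -1.0], [0.04, -0.03, -0.09, -0.0, -1.0], [0.003, -0.0, 0.004, -0.0, -1.0]]
```

```bash
python3 -m jog '[[[0.05,-0.08,-0.22,0.05,-1],[0.05,-0.09,-0.2,0,-1],[0.05,-0.04,-0.12,0,-1],[0,0,0,0,-1]]]'>/dev/null;  python3 plan.py 477 285 60 -8 -1;python3 - <<'E'
from h import *
w=eyes.get_image("wrist");save(w["frame"],"w3");s=cam("scene");save(s[0],"s3",(280,150,560,360),2.8)
E
```

```text
t 4.75 pos [480.7 282.1 137.9] jaw -8.2 w 0.347 F [-0.7 -0.1 -0.6] q7 -0.64 tilt [ 0.031  0.027 -0.999]
[[0.3, -0.02, 0.0, -0.002, -1.0], [0.22, -0.02, 0.0, -0.0, -1.0]]
```

View pics/w3.png

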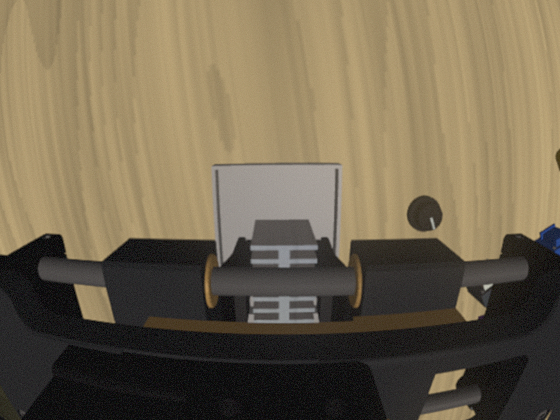

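View pics/s3.png

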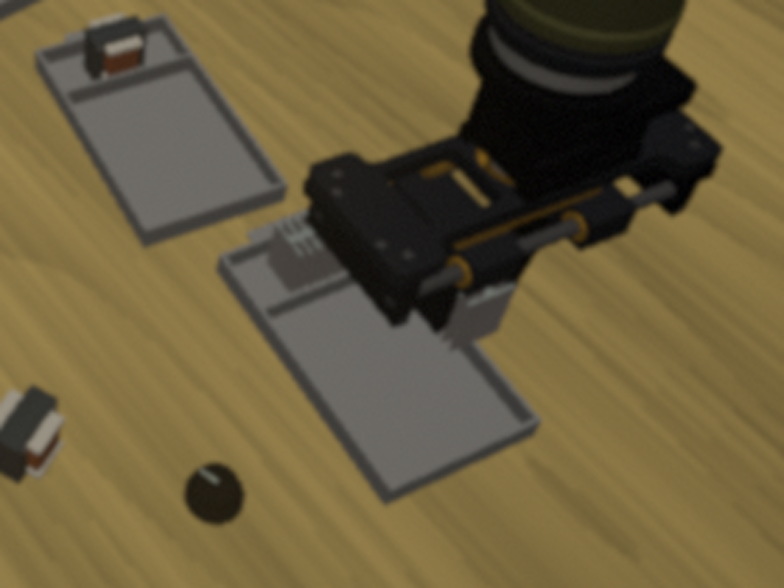

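```bash
python3 -m jog '[[[0.2,-0.02,0,0,-1],[0.2,-0.01,0,0,-1],[0.14,-0.01,0,0,-1],[0,0,0,0,-1]]]'>/dev/null;  python3 plan.py 477 285 41 -8 -1
```

```text
t 5.25 pos [485.4 274.3  58.2] jaw -9.0 w 0.35 F [-0.1 -0.8 -0.9] q7 -0.59 tilt [ 0.038  0.025 -0.999]
[[0.11, -0.07, -0.06, -0.011, -1.0], [0.004, -0.001, 0.002, -0.0, -1.0]]
```

```bash
python3 -m jog '[[[0.05,-0.05,-0.05,0,-1],[0.04,-0.03,-0.03,0,-1],[0.02,0,0,0,-1]]]'>/dev/null;  python3 plan.py 477 285 41 -8 -1;python3 -m jog '[[[0.02,0,-0.02,0,-1],[0.01,0,0,0,-1]]]'
```

```text
t 5.55 pos [478.8 287.6  43.8] jaw -9.3 w 0.346 F [ 0.1  0.2 -0.7] q7 -0.62 tilt [ 0.042  0.026 -0.999]
[[0.018, -0.01, 0.02, -0.014, -1.0]]
time: 5.75
position: [480.0, 292.0, 40.4]
eef_rot: [[0.044, 0.986, -0.159], [0.028, -0.16, -0.987], [-0.999, 0.039, -0.035]]
ft_force: [-2.7, 0.4, 5.2]
width: 0.346
```

```bash
python3 -m jog '[[[0,0,0,0,0.2],[0,0,0,0,0.2],[0,0,0,0,0.2],[-0.05,0,0,0,0.2],[-0.15,0,0,0,0.2]]]';python3 -m jog '[[[-0.25,0,0,0,0.2],[-0.25,0,0,0,0.2]]]'; python3 plan.py 682.4 -191.3 140 -17.4 0.4;python3 - <<'E'
from h import *
w=eyes.get_image("wrist");save(w["frame"],"w4")
E
```

```text
time: 6.25
position: [477.9, 290.0, 69.8]
eef_rot: [[0.041, 0.986, -0.159], [0.025, -0.16, -0.987], [-0.999, 0.037, -0.031]]
ft_force: [-0.6, 0.6, -0.1]
width: 0.592
time: 6.45
position: [473.2, 286.4, 145.0]
eef_rot: [[0.037, 0.986, -0.16], [0.02, -0.161, -0.987], [-0.999, 0.034, -0.026]]
ft_force: [0.1, 1.4, -0.0]
width: 0.602
t 6.45 pos [473.2 286.4 145. ] jaw -9.3 w 0.602 F [ 0.1  1.4 -0. ] q7 -0.69 tilt [ 0.037  0.02  -0.999]
[[0.0, 0.16, 0.25, 0.09, 0.4], [0.0, 0.2, 0.23, 0.0, 0.4], [0.0, 0.2, 0.23, 0.0, 0.4], [0.0, 0.2, 0.23, 0.0, 0.4], [0.0, 0.2, 0.23, 0.0, 0.4]]
[[0.0, 0.2, 0.23, 0.0, 0.4], [0.0, 0.2, 0.23, 0.0, 0.4], [0.0, 0.2, 0.23, 0.0, 0.4], [0.01, 0.2, 0.23, 0.0, 0.4], [0.0, 0.2, 0.23, 0.0, 0.4]]
[[0.01, 0.2, 0.23, 0.0, 0.4], [0.0, 0.09, 0.1, 0.0, 0.4]]
```

View pics/w4.png

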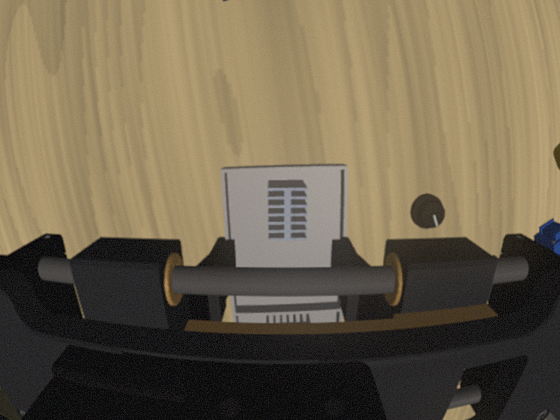

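```bash
python3 -m jog '[[[0,0.16,0.25,0.09,0.4],[0,0.2,0.23,0,0.4],[0,0.2,0.23,0,0.4],[0,0.2,0.23,0,0.4],[0,0.2,0.23,0,0.4]]]' >/dev/null; python3 -m jog '[[[0,0.2,0.23,0,0.4],[0,0.2,0.23,0,0.4],[0,0.2,0.23,0,0.4],[0.01,0.2,0.23,0,0.4],[0,0.15,0.18,0,0.4]]]'; python3 plan.py 682.4 -191.3 100 -17.4 0.4
```

```text
time: 7.5
position: [663.8, -124.7, 155.8]
eef_rot: [[0.061, 0.956, -0.286], [0.041, -0.289, -0.956], [-0.997, 0.047, -0.057]]
ft_force: [0.8, -1.1, 0.6]
width: 0.699
t 7.5 pos [ 663.8 -124.7  155.8] jaw -16.8 w 0.699 F [ 0.8 -1.1  0.6] q7 0.12 tilt [ 0.061  0.041 -0.997]
[[0.18, 0.12, 0.21, 0.006, 0.4], [0.18, 0.11, 0.2, 0.0, 0.4]]
```

```bash
python3 -m jog '[[[0.12,0.12,0.2,0,0.4],[0.12,0.08,0.16,0,0.4],[0.05,0.03,0.04,0,0.4],[0,0,0,0,0.4]]]' >/dev/null; python3 plan.py 682.4 -191.3 34 -17.4 0.4;python3 - <<'E'
from h import *
w=eyes.get_image("wrist");save(w["frame"],"w5")
E
```

```text
t 7.9 pos [ 683.7 -201.3  111.2] jaw -17.3 w 0.701 F [-0.6  1.1 -0.3] q7 0.25 tilt [ 0.065  0.036 -0.997]
[[0.3, -0.03, -0.02, 0.001, 0.4], [0.22, -0.02, -0.01, -0.0, 0.4], [-0.005, -0.004, -0.004, -0.0, 0.4]]
```

View pics/w5.png

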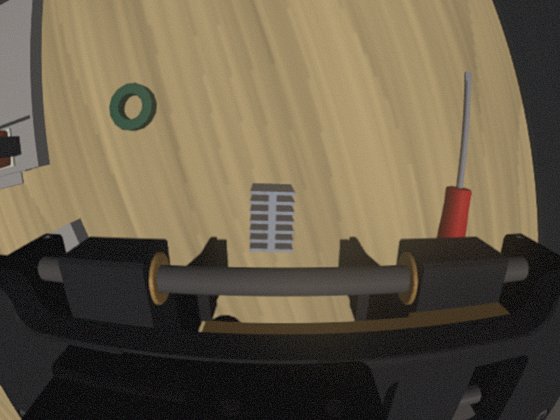

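```bash
python3 - <<'E'
from h import *
p=wray([(252,192),(293,192),(293,249),(250,250)],40);print(p.round(1),p.mean(0))
E
python3 plan.py 681 -191 34 -17.4 0.4
```

```text
[[ 676.5 -168.    40. ]
 [ 702.3 -176.3   40. ]
 [ 690.8 -214.5   40. ]
 [ 662.3 -206.    40. ]] [ 682.99482979 -191.19135457   40.        ]
t 8.0 pos [ 684.3 -199.5  112.5] jaw -17.2 w 0.705 F [-0.4  0.6  1.2] q7 0.25 tilt [ 0.066  0.037 -0.997]
[[0.3, -0.04, -0.01, 0.002, 0.4], [0.22, -0.03, -0.01, 0.0, 0.4], [0.003, 0.005, 0.001, 0.0, 0.4]]
```

```bash
python3 -m jog '[[[0.15,-0.02,-0.02,0,0.4],[0.15,-0.02,-0.01,0,0.4],[0.12,-0.01,-0.01,0,0.4]]]' >/dev/null; python3 plan.py 682.5 -191 34 -17.4 0.4
```

```text
t 8.3 pos [ 688.4 -183.1   55.8] jaw -16.8 w 0.694 F [ 0.  -0.7  0.1] q7 0.27 tilt [ 0.078  0.039 -0.996]
[[0.14, -0.03, 0.07, 0.007, 0.4]]
```

```bash
python3 -m jog '[[[0.07,-0.02,0.04,0,0.4],[0.05,-0.02,0.03,0,0.4]]]' >/dev/null; python3 plan.py 682.5 -191 34 -17.4 0.4
```

```text
t 8.5 pos [ 681.7 -185.7   35.7] jaw -16.4 w 0.701 F [-0.  -0.4  0.4] q7 0.3 tilt [ 0.078  0.042 -0.996]
[[0.01, 0.01, 0.03, 0.011, 0.4], [0.0, 0.004, 0.003, -0.0, 0.4]]
```

```bash
python3 -m jog '[[[0,0.01,0.03,0.01,0.4],[0,0,0,0,-1],[0,0,0,0,-1],[0,0,0,0,-1],[0,0,0,0,-1]]]' 20; python3 -m jog '[[[0,0,0,0,-1],[-0.1,0,0,0,-1],[-0.2,0,0,0,-1],[-0.2,0,0,0,-1],[-0.15,0,0,0,-1]]]'; python3 plan.py 470.5 222 140 -8 -1 40
```

```text
time: 9.0
position: [682.1, -192.8, 37.4]
eef_rot: [[0.081, 0.952, -0.297], [0.041, -0.301, -0.953], [-0.996, 0.065, -0.063]]
ft_force: [0.5, -0.1, 0.4]
width: 0.42
time: 9.5
position: [671.8, -196.0, 136.1]
eef_rot: [[0.074, 0.952, -0.297], [0.043, -0.3, -0.953], [-0.996, 0.057, -0.063]]
ft_force: [0.5, 0.6, -0.5]
width: 0.341
t 9.5 pos [ 671.8 -196.   136.1] jaw -17.5 w 0.341 F [ 0.5  0.6 -0.5] q7 0.24 tilt [ 0.074  0.043 -0.996]
[[-0.0, -0.18, -0.19, -0.094, -1.0], [-0.0, -0.15, -0.22, -0.012, -1.0], [-0.0, -0.15, -0.22, 0.0, -1.0], [-0.0, -0.15, -0.22, 0.0, -1.0], [-0.0, -0.15, -0.22, 0.0, -1.0]]
[[-0.0, -0.15, -0.22, 0.0, -1.0], [-0.0, -0.15, -0.22, 0.0, -1.0], [-0.0, -0.14, -0.22, 0.0, -1.0], [-0.0, -0.14, -0.22, 0.0, -1.0], [-0.0, -0.15, -0.22, 0.0, -1.0]]
[[-0.0, -0.14, -0.23, 0.0, -1.0], [-0.01, -0.1, -0.15, 0.0, -1.0], [0.004, 0.002, 0.003, 0.0, -1.0]]
```

```bash
python3 -m jog '[[[0,-0.18,-0.19,-0.094,-1],[0,-0.15,-0.22,-0.012,-1],[0,-0.15,-0.22,0,-1],[0,-0.15,-0.22,0,-1],[0,-0.15,-0.22,0,-1]]]' >/dev/null; python3 -m jog '[[[0,-0.15,-0.22,0,-1],[0,-0.15,-0.22,0,-1],[0,-0.14,-0.22,0,-1],[0,-0.14,-0.22,0,-1],[0,-0.15,-0.22,0,-1]]]'; python3 plan.py 470.5 222 120 -8 -1 40
```

```text
time: 10.5
position: [498.2, 161.1, 152.5]
eef_rot: [[0.098, 0.985, -0.145], [0.04, -0.15, -0.988], [-0.994, 0.091, -0.054]]
ft_force: [1.6, -0.0, -1.0]
width: 0.344
t 10.5 pos [498.2 161.1 152.5] jaw -8.6 w 0.344 F [ 1.6 -0.  -1. ] q7 -0.48 tilt [ 0.098  0.04  -0.994]
[[0.11, -0.14, -0.2, -0.007, -1.0], [0.1, -0.12, -0.16, -0.0, -1.0], [0.003, -0.0, -0.004, -0.0, -1.0]]
```

```bash
python3 -m jog '[[[0.01,-0.06,-0.08,0,-1],[0.02,-0.06,-0.08,0,-1],[0.02,-0.06,-0.08,0,-1],[0.02,-0.06,-0.08,0,-1],[0.02,-0.03,-0.04,0,-1]]]'>/dev/null; python3 plan.py 470.5 222 60 -8 -1 20
```

```text
t 11.0 pos [464.3 228.9 144.3] jaw -8.3 w 0.345 F [ 0.3 -0.7 -1.5] q7 -0.64 tilt [ 0.103  0.049 -0.993]
[[0.13, -0.0, 0.02, -0.003, -1.0], [0.13, -0.0, 0.02, -0.0, -1.0], [0.13, -0.0, 0.02, -0.0, -1.0], [0.13, -0.01, 0.01, -0.0, -1.0], [0.04, 0.0, 0.01, -0.0, -1.0]]
[[0.001, 0.003, -0.005, -0.0, -1.0]]
```

```bash
for i in 1; do python3 -m jog '[[[0,0,0,0,-1],[0,0,0,0,-1],[0,0,0,0,-1],[0,0,0,0,-1],[0,0,0,0,-1]]]'>/dev/null; done; python3 plan.py 470.5 222 60 -8 -1 20; python3 -c "
from workcell import *;s=read_state();print(s['qvel'].round(4),s['tau'].round(2),s['q'].round(4))"
```

```text
t 11.5 pos [465.9 226.7 145.9] jaw -8.5 w 0.347 F [ 0.2 -0.6  0.2] q7 -0.64 tilt [ 0.105  0.049 -0.993]
[[0.13, -0.0, 0.01, -0.005, -1.0], [0.13, -0.01, 0.02, -0.0, -1.0], [0.13, -0.0, 0.01, -0.0, -1.0], [0.13, -0.01, 0.02, -0.0, -1.0], [0.05, -0.0, 0.0, -0.0, -1.0]]
[ 0.0077 -0.0009  0.0063 -0.0013  0.0011  0.0007  0.0023] [-7.000e-02 -2.781e+01  3.800e-01 -2.944e+01 -3.000e-02 -6.200e-01
 -1.000e-02] [-0.9433  0.0296  0.443   2.0088 -0.0061  0.9904 -0.6427]
```

```bash
python3 -m jog '[[[0.13,-0.01,0.02,0,-1],[0.13,-0.01,0.02,0,-1],[0.13,-0.01,0.02,0,-1],[0.13,-0.01,0.02,0,-1],[0.05,0,0,0,-1]]]'>/dev/null; python3 plan.py 470.5 222 42 -8 -1 20
```

```text
t 12.0 pos [470.4 219.   59.3] jaw -8.7 w 0.342 F [-0.   0.3 -1.5] q7 -0.56 tilt [ 0.11   0.052 -0.993]
[[0.12, -0.01, -0.01, -0.008, -1.0], [-0.004, -0.004, -0.002, 0.0, -1.0]]
```

```bash
python3 -m jog '[[[0.06,-0.01,-0.01,0,-1],[0.04,0,0,0,-1]]]'; python3 -m jog '[[[0.02,0,0,0,-1]]]'; python3 plan.py 470.5 222 42 -8 -1 20
python3 - <<'E'
from h import *
w=eyes.get_image("wrist");save(w["frame"],"w6");s=cam("scene");save(s[0],"s6",(280,150,560,360),2.8)
E
```

```text
time: 12.2
position: [471.4, 221.6, 43.9]
eef_rot: [[0.11, 0.983, -0.144], [0.052, -0.151, -0.987], [-0.993, 0.101, -0.067]]
ft_force: [-0.7, -0.0, -0.9]
width: 0.348
time: 12.3
position: [472.0, 222.0, 40.8]
eef_rot: [[0.11, 0.983, -0.144], [0.052, -0.151, -0.987], [-0.993, 0.102, -0.067]]
ft_force: [-2.5, -3.0, 14.4]
width: 0.349
t 12.3 pos [472.  222.   40.8] jaw -8.7 w 0.349 F [-2.5 -3.  14.4] q7 -0.55 tilt [ 0.11   0.052 -0.993]
[[-0.009, -0.009, 0.001, -0.008, -1.0]]
```

View pics/w6.png

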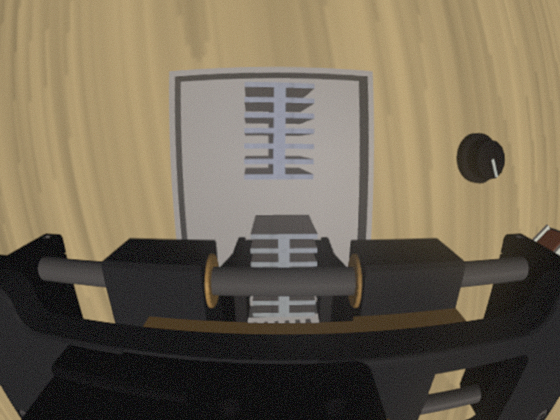

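View pics/s6.png

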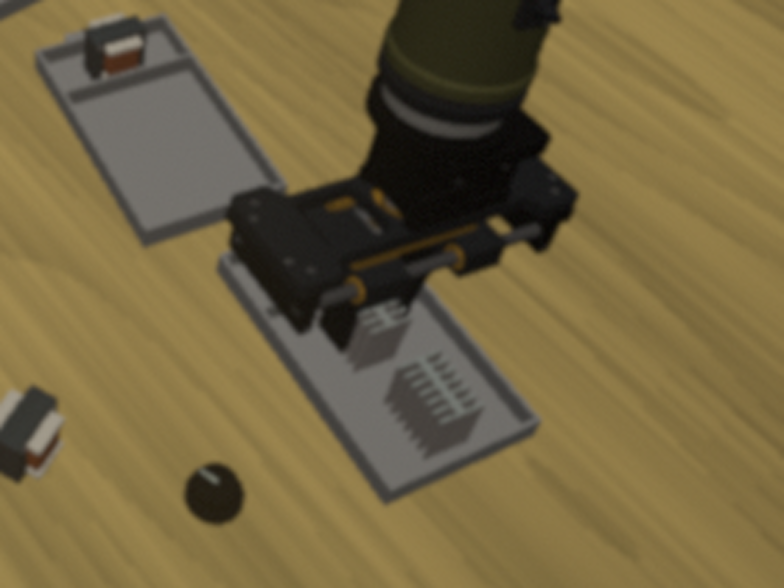

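```bash
python3 -m jog '[[[0,0,0,0,0.2],[0,0,0,0,0.2],[0,0,0,0,0.2],[-0.05,0,0,0,0.2],[-0.15,0,0,0,0.2]]]';python3 -m jog '[[[-0.25,0,0,0,0.2],[-0.25,0,0,0,0.2]]]'; python3 plan.py 470 240 200 -17.4 0.4;python3 - <<'E'
from h import *
w=eyes.get_image("wrist");save(w["frame"],"w7");s=cam("scene");save(s[0],"s7",(280,150,560,360),2.8)
E
```

```text
time: 12.9
position: [468.2, 220.3, 71.2]
eef_rot: [[0.109, 0.983, -0.144], [0.05, -0.15, -0.987], [-0.993, 0.101, -0.066]]
ft_force: [0.1, 0.1, -0.2]
width: 0.591
time: 13.1
position: [458.1, 215.1, 146.3]
eef_rot: [[0.106, 0.984, -0.145], [0.046, -0.151, -0.987], [-0.993, 0.098, -0.062]]
ft_force: [-0.1, 1.0, 0.0]
width: 0.6
t 13.1 pos [458.1 215.1 146.3] jaw -8.7 w 0.6 F [-0.1  1.   0. ] q7 -0.65 tilt [ 0.106  0.046 -0.993]
[[-0.25, 0.07, -0.15, 0.094, 0.4], [-0.09, 0.01, -0.05, 0.003, 0.4]]
```

View pics/w7.png

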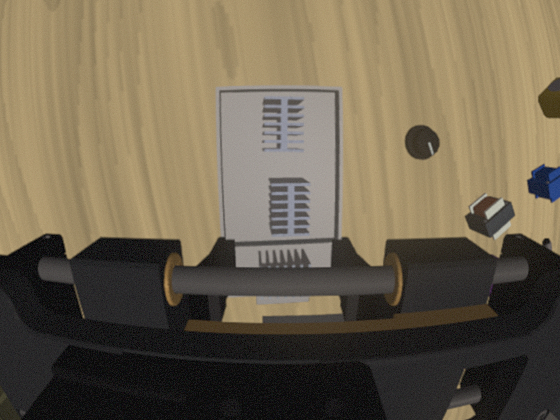

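View pics/s7.png

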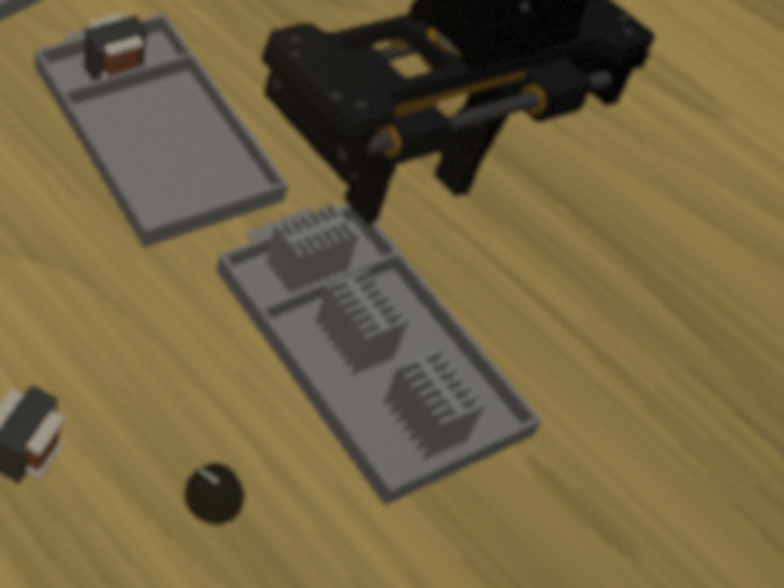

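```bash
python3 -m jog '[[[-0.33,0,0,0,0.4],[-0.33,0,0,0,0.4],[-0.33,0,0,0,0.4]]]' | sed -n 2,3p; python3 -m jog '[[[0.33,0,0,0,0.4],[0.33,0,0,0,0.4],[0.33,0,0,0,0.4]]]'| sed -n 2,3p;python3 -m jog '[[[0,0,0,0,0.4]]]'| sed -n 2,3p;  python3 -c "
from workcell import *;s=read_state();print(s['q'].round(4))"
```

```text
position: [440.7, 207.0, 290.9]
eef_rot: [[0.104, 0.984, -0.145], [0.046, -0.151, -0.987], [-0.993, 0.096, -0.061]]
position: [467.3, 221.3, 159.4]
eef_rot: [[0.132, 0.981, -0.143], [0.07, -0.153, -0.986], [-0.989, 0.12, -0.089]]
position: [463.4, 219.0, 153.1]
eef_rot: [[0.123, 0.982, -0.143], [0.063, -0.152, -0.986], [-0.99, 0.112, -0.081]]
[-0.9579 -0.0103  0.4639  2.0312  0.0087  0.9811 -0.6471]
```

```bash
python3 plan.py 650 165 150 -8 0.4 33; python3 -m jog '[[[0,0.2,0.08,0,0.4],[0,0.2,0.08,0,0.4],[0,0.2,0.08,0,0.4],[0,0.2,0.08,0,0.4],[0,0.2,0.08,0,0.4]]]'| sed -n 2,3p;python3 -m jog '[[[0,0,0,0,0.4]]]'| sed -n 2,3p;  python3 -c "
from workcell import *;s=read_state();print(s['q'].round(4))"
```

```text
t 13.9 pos [463.4 219.  153.1] jaw -8.8 w 0.702 F [-0.8 -1.4 -0.2] q7 -0.65 tilt [ 0.123  0.063 -0.99 ]
[[0.03, 0.22, 0.03, -0.009, 0.4], [0.02, 0.22, 0.03, 0.0, 0.4], [0.03, 0.22, 0.03, 0.0, 0.4], [0.02, 0.22, 0.04, 0.0, 0.4], [0.03, 0.22, 0.03, 0.0, 0.4]]
[[0.02, 0.17, 0.03, 0.0, 0.4]]
position: [604.5, 140.8, 171.9]
eef_rot: [[0.123, 0.984, -0.132], [0.07, -0.141, -0.988], [-0.99, 0.113, -0.086]]
position: [608.6, 137.2, 174.7]
eef_rot: [[0.129, 0.982, -0.137], [0.067, -0.146, -0.987], [-0.989, 0.118, -0.085]]
[-0.7595  0.2359  0.5917  1.7586 -0.1989  1.0531 -0.2453]
```

```bash
python3 -m jog '[[[-0.13,0,0,0,0.4],[-0.13,0,0,0,0.4],[-0.13,0,0,0,0.4],[-0.13,0,0,0,0.4],[-0.13,0,0,0,0.4]]]'| sed -n 2,3p;python3 -m jog '[[[0,0,0,0,0.4]]]'| sed -n 2,3p;  python3 -m jog '[[[0.06,0,0,0,0.4],[0.06,0,0,0,0.4],[0.06,0,0,0,0.4],[0.06,0,0,0,0.4],[0.06,0,0,0,0.4]]]'| sed -n 2,3p;python3 -m jog '[[[0.06,0,0,0,0.4],[0.06,0,0,0,0.4],[0.06,0,0,0,0.4],[0.06,0,0,0,0.4],[0.06,0,0,0,0.4]]]'| sed -n 2,3p
```

```text
position: [593.6, 131.7, 279.3]
eef_rot: [[0.127, 0.982, -0.137], [0.069, -0.146, -0.987], [-0.989, 0.116, -0.086]]
position: [594.6, 132.3, 284.2]
eef_rot: [[0.133, 0.982, -0.136], [0.072, -0.146, -0.987], [-0.988, 0.121, -0.09]]
position: [599.1, 137.1, 235.5]
eef_rot: [[0.131, 0.982, -0.134], [0.073, -0.145, -0.987], [-0.989, 0.119, -0.091]]
position: [604.5, 140.3, 184.6]
eef_rot: [[0.128, 0.983, -0.135], [0.071, -0.145, -0.987], [-0.989, 0.116, -0.088]]
```

```bash
python3 plan.py 670 160 150 30 0.4 25
python3 - <<'E'
from h import *
t=cam("top");save(t[0],"t8",(110,150,390,360),2.8)
E
```

```text
t 16.1 pos [604.5 140.3 184.6] jaw -8.4 w 0.706 F [ 0.   0.5 -0.2] q7 -0.26 tilt [ 0.128  0.071 -0.989]
[[0.1, 0.12, -0.05, -0.094, 0.4], [0.09, 0.13, -0.04, -0.094, 0.4], [0.09, 0.14, -0.01, -0.094, 0.4], [0.013, 0.012, -0.004, -0.094, 0.4], [0.0, 0.0, -0.0, -0.05, 0.4]]
```

View pics/t8.png

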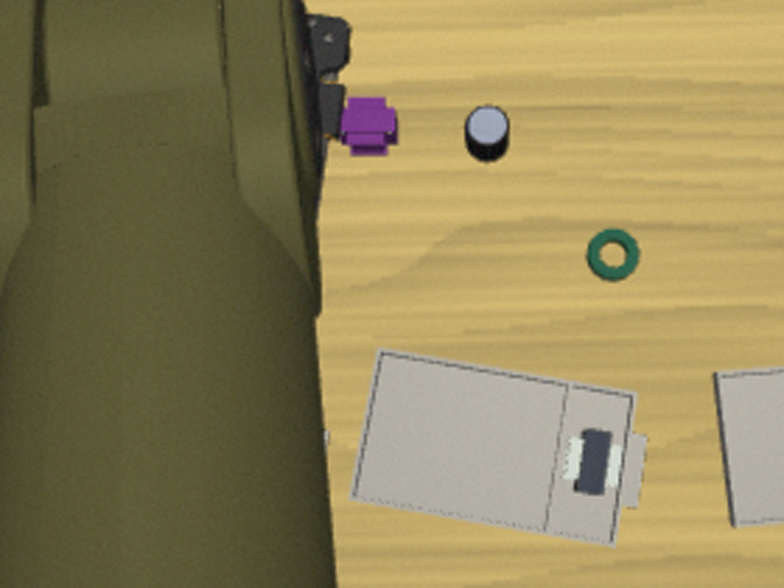

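```bash
python3 -m jog '[[[0.08,0.1,-0.05,-0.09,0.4],[0.07,0.11,-0.04,-0.09,0.4],[0.07,0.12,-0.01,-0.09,0.4],[0.03,0.03,0,-0.09,0.4],[0,0,0,-0.05,0.4]]]'>/dev/null; python3 plan.py 678 166 110 30 0.4 15;python3 - <<'E'
from h import *
im=eyes.get_image("wrist");save(im["frame"],"w8")
E
```

```text
t 16.65 pos [664.4 160.9 151.3] jaw 30.3 w 0.697 F [-0.7  0.4  0.6] q7 0.44 tilt [ 0.125  0.071 -0.99 ]
[[0.1, 0.02, 0.01, 0.004, 0.4], [0.1, 0.02, 0.0, -0.0, 0.4], [0.09, 0.01, 0.01, -0.0, 0.4], [-0.004, 0.005, -0.004, -0.0, 0.4]]
```

View pics/w8.png

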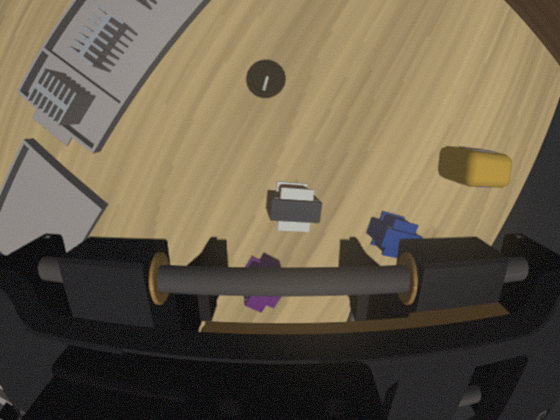

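Run:
```python
from h import *
im=eyes.get_image("wrist");save(im["frame"],"w9",(250,165,350,240),8)
```

```text
(no output)
```

View pics/w9.png

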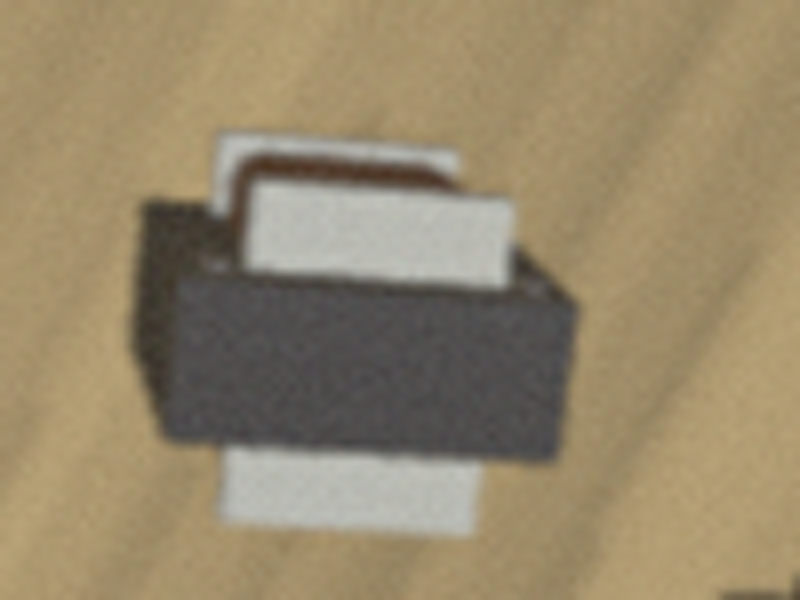

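Core top corners in the crop: (182,275), (576,305), (556,462), (165,440).

```bash
python3 - <<'E'
from h import *
q=np.array([(182,275),(576,305),(556,462),(165,440)])/8+[250,165]
p=wray(q,38);print(p.round(1),p.mean(0)); d=p[1]-p[0];print(np.degrees(np.arctan2(d[1],d[0])),np.linalg.norm(d));d=p[2]-p[3];print(np.degrees(np.arctan2(d[1],d[0])))
E
python3 plan.py 676 164 90 27 0.4 15
```

```text
[[666.5 173.8  38. ]
 [703.8 190.2  38. ]
 [710.8 174.8  38. ]
 [673.4 158.1  38. ]] [688.63660721 174.20388252  38.        ]
23.724507197084343 40.74400985688692
24.157023394665462
t 16.8 pos [664.  160.6 152.2] jaw 29.9 w 0.7 F [ 0.8 -0.7 -0.2] q7 0.43 tilt [ 0.125  0.072 -0.99 ]
[[0.1, 0.0, 0.0, 0.032, 0.4], [0.1, 0.01, 0.01, 0.0, 0.4], [0.1, 0.0, 0.0, 0.0, 0.4], [0.1, 0.01, 0.01, 0.0, 0.4], [0.022, 0.001, -0.001, 0.0, 0.4]]
```

```bash
python3 -m jog '[[[0.1,0.04,0,0.05,0.4],[0.1,0.03,0.01,0,0.4],[0.1,0.02,0.01,0,0.4],[0.1,0.02,0.01,0,0.4],[0.08,0.01,0,0,0.4]]]'>/dev/null; python3 plan.py 688 173.5 37 25 0.4 12
```

```text
t 17.3 pos [693.8 170.   83.1] jaw 25.1 w 0.698 F [-0.3 -1.1  0.5] q7 0.39 tilt [ 0.131  0.074 -0.989]
[[0.08, -0.02, -0.01, 0.001, 0.4], [0.08, -0.02, -0.01, -0.0, 0.4], [0.08, -0.02, -0.01, -0.0, 0.4], [0.06, -0.01, -0.0, -0.0, 0.4]]
```

```bash
python3 -m jog '[[[0.04,-0.05,-0.01,0,0.5],[0.04,-0.01,-0.01,0,0.5],[0.06,-0.01,-0.01,0,0.5]]]'>/dev/null; python3 plan.py 688 173.5 37 25 0.5 12
```

```text
t 17.6 pos [684.  170.6  57.2] jaw 25.0 w 0.746 F [ 0.1 -0.1  0. ] q7 0.4 tilt [ 0.128  0.073 -0.989]
[[0.08, 0.01, -0.0, 0.001, 0.5], [0.06, 0.0, -0.0, -0.0, 0.5], [-0.002, 0.003, -0.005, -0.0, 0.5]]
```

```bash
python3 -m jog '[[[0.06,0.01,0,0,0.5],[0.06,0,0,0,0.5],[0.01,0,0,0,0.5]]]'; python3 plan.py 688 173.5 37 25 0.5 12;python3 - <<'E'
from h import *
im=eyes.get_image("wrist");save(im["frame"],"w10")
im=eyes.get_image("scene");save(im["frame"],"s10",(200,200,400,350),4)
E
```

```text
time: 17.9
position: [687.0, 173.4, 35.7]
eef_rot: [[0.127, 0.896, 0.426], [0.073, 0.42, -0.905], [-0.989, 0.146, -0.012]]
ft_force: [0.1, 0.1, 0.3]
width: 0.753
t 17.9 pos [687.  173.4  35.7] jaw 25.1 w 0.753 F [0.1 0.1 0.3] q7 0.41 tilt [ 0.127  0.073 -0.989]
[[-0.008, 0.008, 0.002, 0.001, 0.5]]
```

View pics/w10.png

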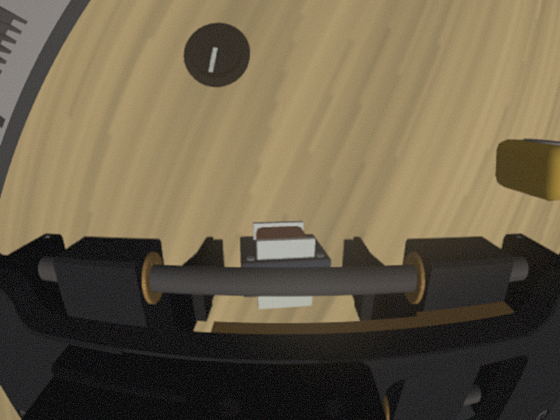

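View pics/s10.png

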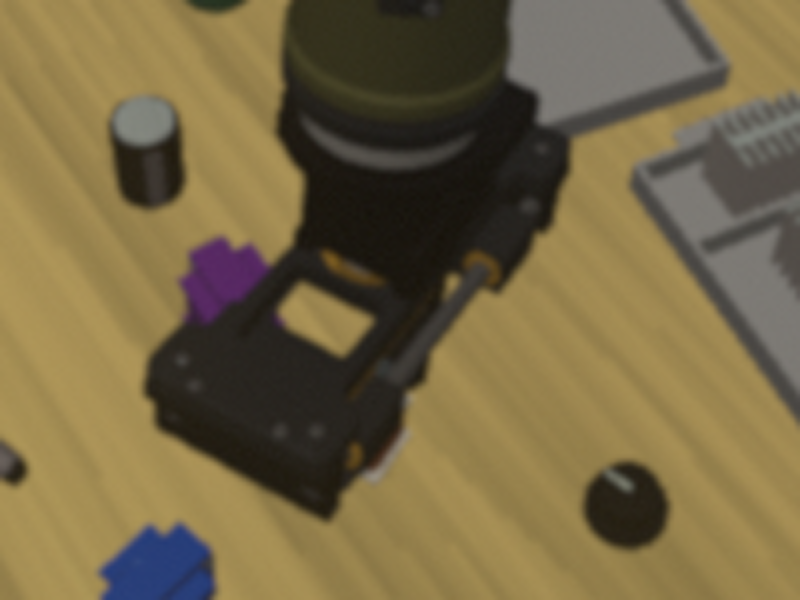

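```bash
python3 -m jog '[[[0,0,0,0,-1],[0,0,0,0,-1],[0,0,0,0,-1],[0,0,0,0,-1],[0,0,0,0,-1]]]' 25; python3 -m jog '[[[-0.06,0,0,0,-1],[-0.1,0,0,0,-1],[-0.1,0,0,0,-1],[-0.15,0,0,0,-1],[-0.15,0,0,0,-1]]]'
python3 - <<'E'
from h import *
im=eyes.get_image("wrist");save(im["frame"],"w11")
im=eyes.get_image("scene");save(im["frame"],"s11",(200,200,400,350),4)
E
python3 plan.py 473 30 140 -10.6 -1 25
```

```text
time: 18.5
position: [688.6, 173.1, 38.5]
eef_rot: [[0.13, 0.896, 0.425], [0.074, 0.419, -0.905], [-0.989, 0.149, -0.011]]
ft_force: [-0.6, -0.2, -1.5]
width: 0.508
time: 19.0
position: [674.8, 166.0, 124.1]
eef_rot: [[0.125, 0.897, 0.425], [0.072, 0.419, -0.905], [-0.99, 0.143, -0.012]]
ft_force: [0.1, -0.0, -0.9]
width: 0.512
t 19.1 pos [677.5 166.3 127.8] jaw 25.0 w 0.509 F [-0.1  0.5 -1.1] q7 0.37 tilt [ 0.132  0.074 -0.988]
[[-0.03, -0.16, 0.02, 0.094, -1.0], [-0.03, -0.16, 0.05, 0.094, -1.0], [-0.03, -0.15, 0.07, 0.094, -1.0], [-0.03, -0.13, 0.09, 0.094, -1.0], [-0.04, -0.12, 0.11, 0.02, -1.0]]
[[-0.03, -0.12, 0.11, -0.0, -1.0], [-0.04, -0.11, 0.12, -0.0, -1.0], [-0.03, -0.12, 0.11, -0.0, -1.0], [-0.04, -0.11, 0.12, -0.0, -1.0], [-0.03, -0.1, 0.1, -0.0, -1.0]]
[[0.002, -0.004, -0.004, -0.0, -1.0]]
```

View pics/w11.png

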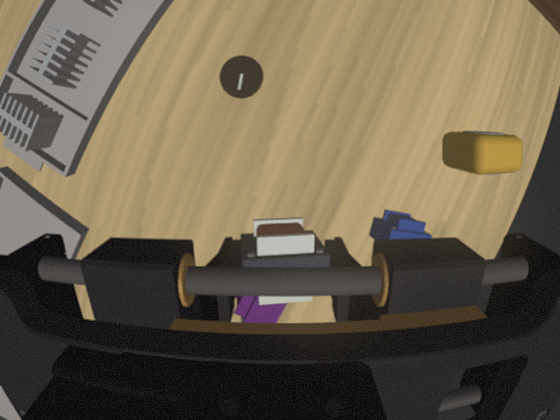

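View pics/s11.png

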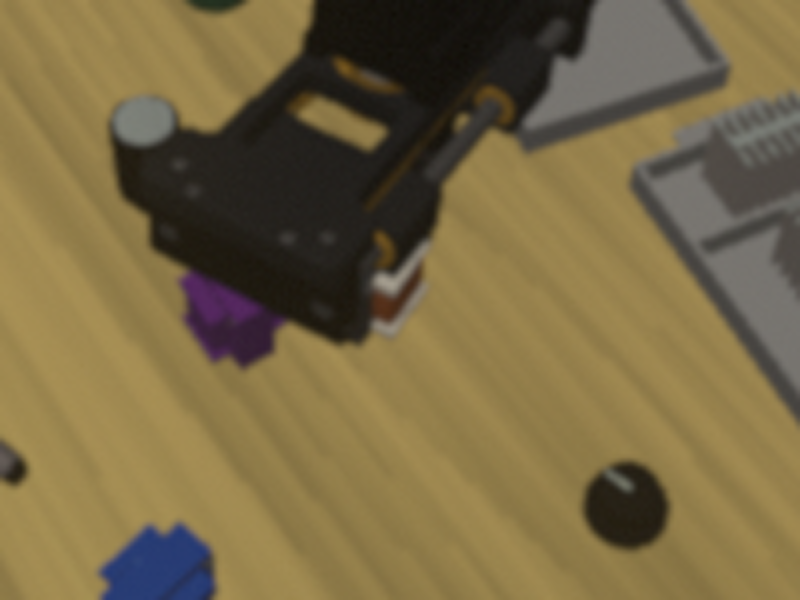

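```bash
python3 -m jog '[[[-0.03,-0.16,0.02,0.094,-1],[-0.03,-0.16,0.05,0.094,-1],[-0.03,-0.15,0.07,0.094,-1],[-0.03,-0.13,0.09,0.094,-1],[-0.04,-0.12,0.11,0.02,-1]]]'>/dev/null; python3 -m jog '[[[-0.03,-0.12,0.11,0,-1],[-0.04,-0.11,0.12,0,-1],[-0.03,-0.12,0.11,0,-1],[-0.04,-0.11,0.12,0,-1],[-0.03,-0.1,0.1,0,-1]]]'>/dev/null; python3 plan.py 474 32 80 -10.6 -1 14;python3 - <<'E'
from h import *
im=eyes.get_image("wrist");save(im["frame"],"w12")
im=eyes.get_image("scene");save(im["frame"],"s12",(240,100,440,250),4)
E
```

```text
t 20.1 pos [464.4  28.9 140.5] jaw -11.9 w 0.507 F [-0.8  0.2 -1.6] q7 -0.31 tilt [ 0.135  0.079 -0.988]
[[0.09, 0.0, 0.0, -0.014, -1.0], [0.09, 0.0, 0.0, -0.0, -1.0], [0.09, 0.0, 0.0, -0.0, -1.0], [0.09, 0.01, 0.01, -0.0, -1.0], [0.05, 0.0, -0.0, -0.0, -1.0]]
```

View pics/w12.png

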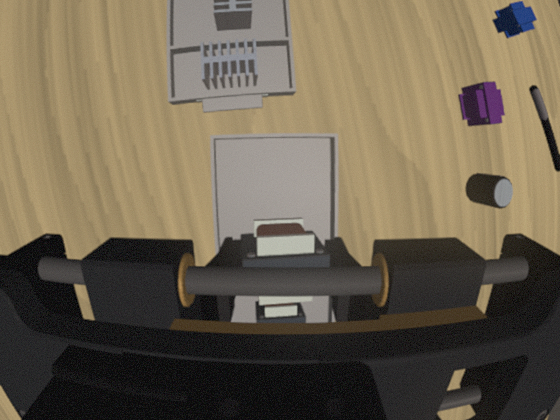

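View pics/s12.png

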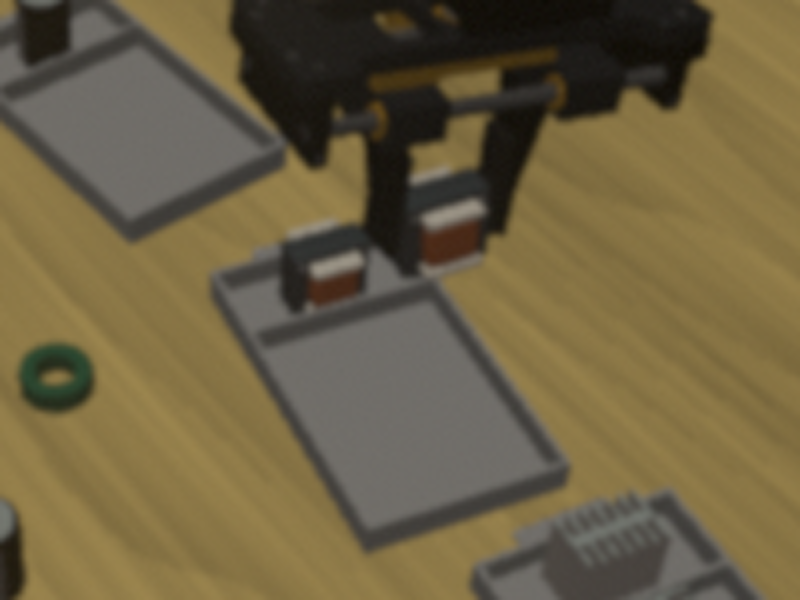

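```bash
python3 -m jog '[[[0.09,0,0,-0.014,-1],[0.09,0,0,0,-1],[0.09,0,0,0,-1],[0.09,0.01,0.01,0,-1],[0.07,0,0,0,-1]]]'>/dev/null; python3 plan.py 473 32 50 -10.6 -1 12
```

```text
t 20.7 pos [477.2  33.7  77.9] jaw -10.7 w 0.508 F [ 0.4  1.4 -1.2] q7 -0.17 tilt [ 0.143  0.086 -0.986]
[[0.08, -0.02, 0.02, -0.002, -1.0], [0.08, -0.02, 0.01, 0.0, -1.0], [0.018, -0.008, 0.006, 0.0, -1.0]]
```

```bash
python3 -m jog '[[[0.08,-0.03,0.02,0,-1],[0.08,-0.03,0.01,0,-1],[0.02,-0.01,0,0,-1]]]'>/dev/null; python3 plan.py 473 32 42 -10.6 -1 12;python3 - <<'E'
from h import *
im=eyes.get_image("wrist");save(im["frame"],"w13")
im=eyes.get_image("scene");save(im["frame"],"s13",(240,100,440,250),4)
E
```

```text
t 21.0 pos [470.8  34.2  47.5] jaw -10.7 w 0.511 F [-0.   0.6 -1.1] q7 -0.12 tilt [ 0.143  0.085 -0.986]
[[0.04, 0.01, 0.02, -0.001, -1.0], [-0.003, 0.003, -0.004, -0.0, -1.0]]
```

View pics/w13.png

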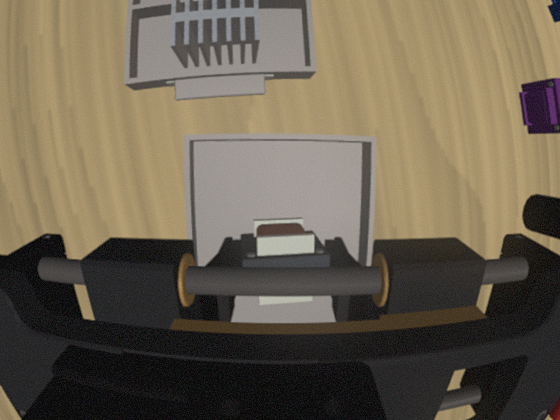

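View pics/s13.png

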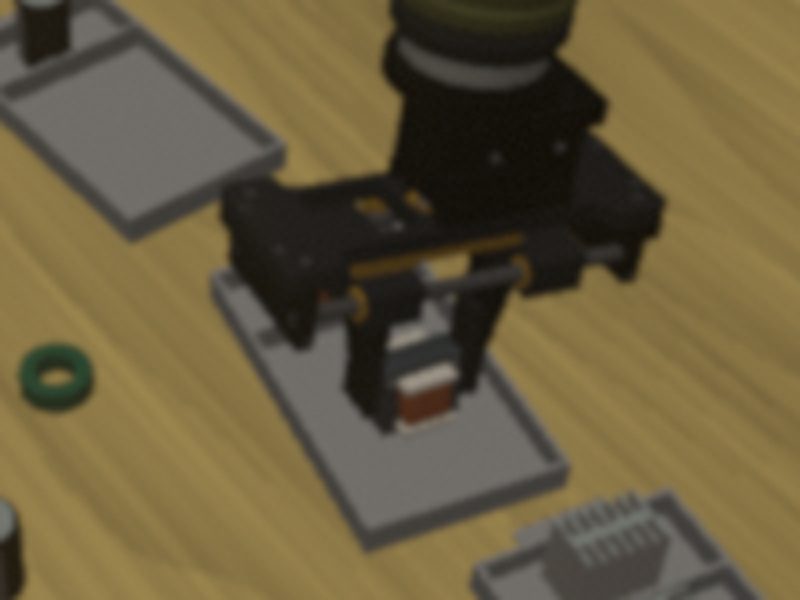

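Trafo is well inside the bay. Lowering until contact.

```bash
python3 -m jog '[[[0.02,0.01,0,0,-1],[0.015,0,0,0,-1]]]'; python3 -m jog '[[[0.015,0,0,0,-1]]]'
```

```text
time: 21.3
position: [475.4, 35.0, 44.6]
eef_rot: [[0.147, 0.974, -0.17], [0.086, -0.184, -0.979], [-0.985, 0.129, -0.111]]
ft_force: [-1.1, -0.5, -2.0]
width: 0.512
time: 21.4
position: [476.4, 35.3, 42.7]
eef_rot: [[0.148, 0.974, -0.17], [0.086, -0.184, -0.979], [-0.985, 0.13, -0.112]]
ft_force: [0.5, 0.8, 0.1]
width: 0.509
```

```bash
python3 -m jog '[[[0.02,-0.02,0,0,-1]]]'; python3 -m jog '[[[0.015,-0.01,0,0,-1]]]'
```

```text
time: 21.5
position: [475.9, 36.3, 40.6]
eef_rot: [[0.152, 0.974, -0.17], [0.087, -0.185, -0.979], [-0.985, 0.134, -0.113]]
ft_force: [-2.4, -0.4, 17.5]
width: 0.501
time: 21.6
position: [475.8, 37.2, 39.9]
eef_rot: [[0.153, 0.974, -0.17], [0.089, -0.185, -0.979], [-0.984, 0.134, -0.115]]
ft_force: [-8.4, -1.2, 25.0]
width: 0.499
```

Contact. Release with modest opening.

```bash
python3 -m jog '[[[-0.01,0,0,0,0.15],[0,0,0,0,0.15],[0,0,0,0,0.15],[0,0,0,0,0.15]]]';python3 - <<'E'
from h import *
im=eyes.get_image("wrist");save(im["frame"],"w14")
E
```

```text
time: 22.0
position: [476.8, 37.5, 42.6]
eef_rot: [[0.156, 0.973, -0.17], [0.09, -0.185, -0.979], [-0.984, 0.137, -0.117]]
ft_force: [-0.2, 0.4, 0.1]
width: 0.579
```

View pics/w14.png

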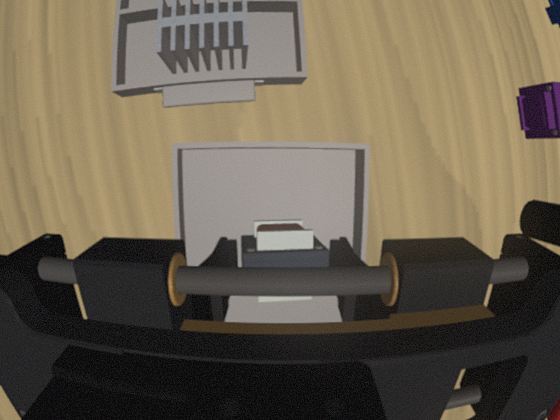

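```bash
python3 -m jog '[[[0,0,0,0,0.25],[0,0,0,0,0.25],[-0.08,0,0,0,0.25],[-0.12,0,0,0,0.25],[-0.15,0,0,0,0.25]]]';python3 -m jog '[[[-0.17,0,0,0,0.25],[-0.2,0,0,0,0.25]]]';python3 - <<'E'
from h import *
im=eyes.get_image("wrist");save(im["frame"],"w15")
im=eyes.get_image("scene");save(im["frame"],"s15",(240,100,440,250),4)
E
```

```text
time: 22.55
position: [465.3, 31.9, 91.8]
eef_rot: [[0.148, 0.974, -0.171], [0.086, -0.185, -0.979], [-0.985, 0.13, -0.111]]
ft_force: [0.7, -0.1, -0.1]
width: 0.624
time: 22.75
position: [455.5, 26.6, 146.8]
eef_rot: [[0.144, 0.975, -0.171], [0.084, -0.185, -0.979], [-0.986, 0.127, -0.109]]
ft_force: [0.8, 0.6, -1.0]
width: 0.624
```

View pics/s15.png

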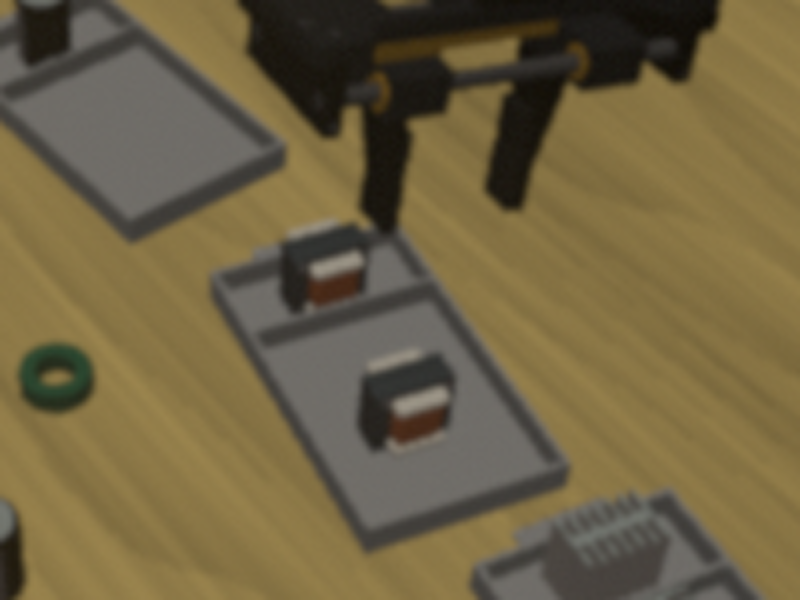

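```bash
python3 plan.py 678 6 140 -60 0.4 25
```

```text
t 22.85 pos [458.7  27.  150.3] jaw -10.8 w 0.625 F [0.6 1.5 0.3] q7 -0.32 tilt [ 0.153  0.088 -0.984]
[[0.03, 0.16, -0.01, 0.094, 0.4], [0.03, 0.16, -0.04, 0.094, 0.4], [0.03, 0.15, -0.06, 0.094, 0.4], [0.03, 0.14, -0.08, 0.094, 0.4], [0.03, 0.13, -0.1, 0.094, 0.4]]
[[0.03, 0.11, -0.12, 0.077, 0.4], [0.03, 0.1, -0.13, -0.0, 0.4], [0.04, 0.1, -0.13, -0.0, 0.4], [0.03, 0.09, -0.11, -0.0, 0.4], [-0.001, -0.005, -0.003, -0.0, 0.4]]
```

```bash
python3 -m jog '[[[0.03,0.16,-0.01,0.094,0.4],[0.03,0.16,-0.04,0.094,0.4],[0.03,0.15,-0.06,0.094,0.4],[0.03,0.14,-0.08,0.094,0.4],[0.03,0.13,-0.1,0.094,0.4]]]'>/dev/null; python3 -m jog '[[[0.03,0.11,-0.12,0.077,0.4],[0.03,0.1,-0.13,0,0.4],[0.04,0.1,-0.13,0,0.4],[0.03,0.09,-0.11,0,0.4]]]'>/dev/null; python3 plan.py 683 8 90 -60 0.4 12;python3 - <<'E'
from h import *
im=eyes.get_image("wrist");save(im["frame"],"w16")
E
```

```text
t 23.75 pos [682.    4.4 131.2] jaw -60.7 w 0.703 F [0.1 0.1 0.4] q7 -0.76 tilt [ 0.147  0.09  -0.985]
[[0.08, -0.0, 0.01, -0.008, 0.4], [0.08, -0.01, 0.01, -0.0, 0.4], [0.08, -0.0, 0.01, -0.0, 0.4], [0.03, -0.01, -0.0, -0.0, 0.4], [0.004, 0.004, -0.0, -0.0, 0.4]]
```

View pics/w16.png

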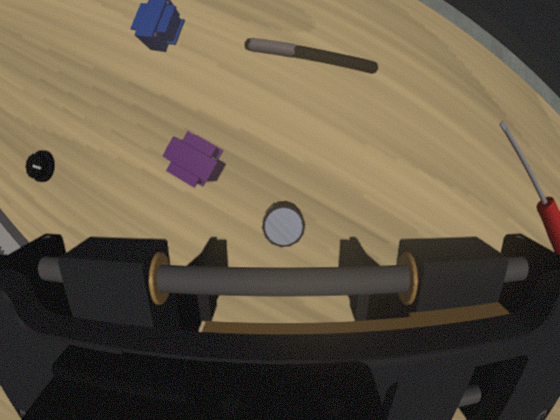

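```bash
python3 - <<'E'
from h import *
print(wray([(283,227)],46))
E
python3 plan.py 691 12 45 -60 0.4 12
```

```text
[[694.35266337   9.62067166  46.        ]]
t 23.85 pos [682.6   3.7 130.9] jaw -60.8 w 0.7 F [ 0.6  0.4 -0.5] q7 -0.76 tilt [ 0.147  0.089 -0.985]
[[0.08, -0.0, 0.0, -0.009, 0.4], [0.08, -0.0, 0.0, 0.0, 0.4], [0.08, -0.0, 0.0, 0.0, 0.4], [0.08, -0.0, 0.01, 0.0, 0.4], [0.08, -0.01, 0.0, 0.0, 0.4]]
[[0.08, -0.0, 0.01, 0.0, 0.4], [0.08, -0.01, 0.0, 0.0, 0.4], [0.018, 0.002, 0.004, 0.0, 0.4]]
```

```bash
python3 -m jog '[[[0.08,0,0,-0.009,0.4],[0.08,0,0,0,0.4],[0.08,0,0,0,0.4],[0.08,0,0.01,0,0.4],[0.08,0,0,0,0.4]]]'>/dev/null; python3 plan.py 692 11 38 -60 0.4 12
```

```text
t 24.35 pos [687.5   9.   65.7] jaw -59.9 w 0.702 F [ 0.4  0.8 -0.4] q7 -0.7 tilt [ 0.144  0.089 -0.985]
[[0.08, 0.0, -0.0, 0.001, 0.4], [0.08, 0.0, -0.0, -0.0, 0.4], [0.028, 0.005, -0.001, -0.0, 0.4]]
```

```bash
python3 -m jog '[[[0.08,0,0,0,0.4],[0.08,0,0,0,0.4],[0.02,0,0,0,0.4]]]'>/dev/null; python3 plan.py 692 11 38 -60 0.4 12; python3 -m jog '[[[0,0,0,0,-1],[0,0,0,0,-1],[0,0,0,0,-1],[0,0,0,0,-1],[0,0,0,0,-1]]]' 15
python3 - <<'E'
from h import *
im=eyes.get_image("wrist");save(im["frame"],"w17")
E
```

```text
t 24.65 pos [690.   12.5  34.5] jaw -59.9 w 0.703 F [-0.6  0.1 -0.7] q7 -0.67 tilt [ 0.141  0.09  -0.986]
[[-0.022, 0.015, -0.011, 0.001, 0.4]]
time: 25.15
position: [691.1, 12.0, 35.5]
eef_rot: [[0.143, 0.501, -0.853], [0.09, -0.865, -0.493], [-0.986, -0.006, -0.169]]
ft_force: [0.9, 0.6, -1.0]
width: 0.363
```

View pics/w17.png

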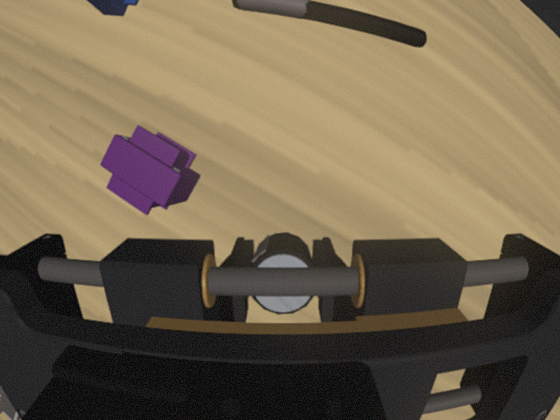

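```bash
python3 -m jog '[[[-0.1,0,0,0,-1],[-0.15,0,0,0,-1],[-0.15,0,0,0,-1],[-0.15,0,0,0,-1],[-0.1,0,0,0,-1]]]' | sed -n 2,5p; python3 plan.py 480 -204 135 -60 -1 30
```

```text
position: [674.7, 2.5, 136.0]
eef_rot: [[0.139, 0.501, -0.854], [0.089, -0.866, -0.493], [-0.986, -0.008, -0.165]]
ft_force: [-0.6, 0.5, -0.9]
width: 0.366
t 25.7 pos [674.7   2.5 136. ] jaw -60.0 w 0.366 F [-0.6  0.5 -0.9] q7 -0.75 tilt [ 0.139  0.089 -0.986]
[[-0.03, 0.06, 0.19, 0.0, -1.0], [-0.03, 0.06, 0.19, 0.0, -1.0], [-0.03, 0.06, 0.19, 0.0, -1.0], [-0.03, 0.06, 0.19, 0.0, -1.0], [-0.03, 0.06, 0.19, 0.0, -1.0]]
[[-0.03, 0.05, 0.19, 0.0, -1.0], [-0.03, 0.06, 0.19, 0.0, -1.0], [-0.04, 0.05, 0.19, 0.0, -1.0], [-0.03, 0.06, 0.19, 0.0, -1.0], [-0.02, 0.02, 0.08, 0.0, -1.0]]
```

```bash
python3 -m jog '[[[-0.03,0.06,0.19,0,-1],[-0.03,0.06,0.19,0,-1],[-0.03,0.06,0.19,0,-1],[-0.03,0.06,0.19,0,-1],[-0.03,0.06,0.19,0,-1]]]'>/dev/null;  python3 -m jog '[[[-0.03,0.05,0.19,0,-1],[-0.03,0.06,0.19,0,-1],[-0.03,0.05,0.17,0,-1],[-0.02,0.03,0.1,0,-1]]]' | sed -n 2,5p; python3 plan.py 482 -202 80 -60 -1 14;python3 - <<'E'
from h import *
im=eyes.get_image("wrist");save(im["frame"],"w18")
im=eyes.get_image("scene");save(im["frame"],"s18",(190,60,390,210),4)
E
```

```text
position: [498.2, -188.3, 142.2]
eef_rot: [[0.152, 0.504, -0.85], [0.095, -0.864, -0.495], [-0.984, -0.005, -0.179]]
ft_force: [0.2, 0.0, -0.9]
width: 0.362
t 26.6 pos [ 498.2 -188.3  142.2] jaw -59.7 w 0.362 F [ 0.2  0.  -0.9] q7 -0.45 tilt [ 0.152  0.095 -0.984]
[[0.08, 0.01, 0.05, 0.003, -1.0], [0.08, 0.0, 0.04, 0.0, -1.0], [0.08, 0.01, 0.04, 0.0, -1.0], [0.08, 0.0, 0.05, 0.0, -1.0], [0.06, 0.01, 0.03, 0.0, -1.0]]
```

View pics/w18.png

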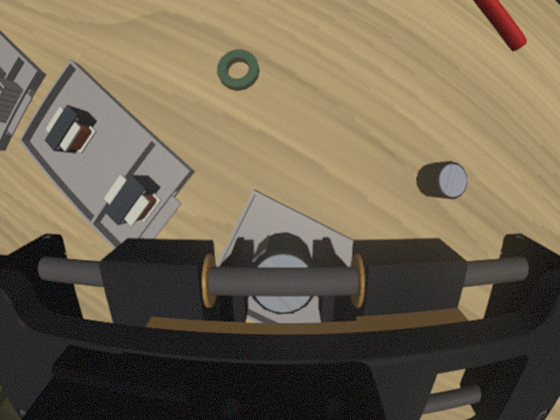

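View pics/s18.png

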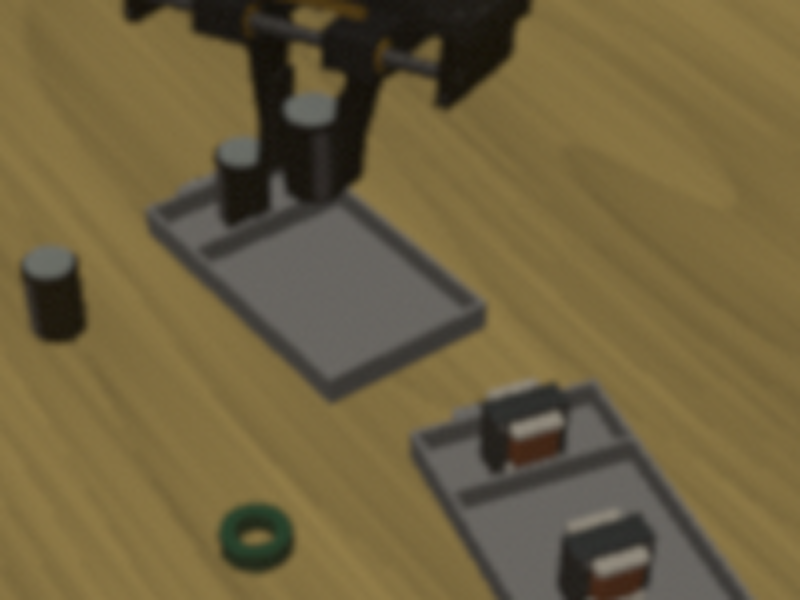

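```bash
python3 -m jog '[[[0.08,0.01,0.05,0,-1],[0.08,0,0.04,0,-1],[0.08,0.01,0.04,0,-1],[0.08,0,0.04,0,-1],[0.06,0.01,0.03,0,-1]]]'>/dev/null; python3 plan.py 486 -200 45 -60 -1 14
```

```text
t 27.2 pos [ 489.4 -197.2   80.3] jaw -59.4 w 0.362 F [-0.7  0.  -0.4] q7 -0.3 tilt [ 0.159  0.097 -0.983]
[[0.09, 0.0, 0.03, 0.007, -1.0], [0.09, 0.0, 0.03, -0.0, -1.0], [0.05, 0.01, 0.01, -0.0, -1.0], [-0.004, -0.005, 0.002, -0.0, -1.0]]
```

```bash
python3 -m jog '[[[0.09,0,0.03,0,-1],[0.09,0,0.03,0,-1],[0.03,0.01,0.01,0,-1]]]'>/dev/null; python3 plan.py 486 -200 39 -60 -1 14; python3 -m jog '[[[0.015,0,0,0,-1],[0.01,0,0,0,-1]]]'
python3 - <<'E'
from h import *
im=eyes.get_image("scene");save(im["frame"],"s19",(190,60,390,210),4)
E
```

```text
t 27.5 pos [ 487.2 -198.6   44.3] jaw -59.2 w 0.365 F [-0.1 -0.6 -0.6] q7 -0.21 tilt [ 0.157  0.098 -0.983]
[[0.03, 0.0, 0.02, 0.009, -1.0], [0.002, 0.004, -0.002, 0.0, -1.0]]
time: 27.7
position: [488.4, -197.9, 39.9]
eef_rot: [[0.155, 0.513, -0.844], [0.098, -0.858, -0.504], [-0.983, -0.004, -0.183]]
ft_force: [-0.5, -0.5, -0.8]
width: 0.365
```

View pics/s19.png

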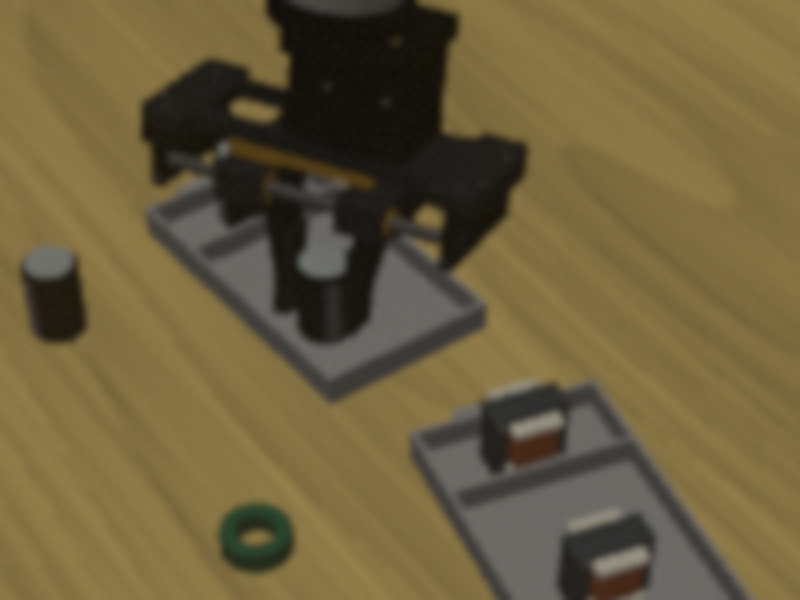

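In the bay; touch down.

```bash
python3 -m jog '[[[0.015,0,0.005,0,-1]]]'|sed -n '2p;6p'; python3 -m jog '[[[0.015,0,0.005,0,-1]]]'|grep -E "pos|for"
```

```text
position: [489.0, -198.1, 38.2]
position: [489.5, -198.0, 37.5]
ft_force: [-7.6, 3.1, 19.2]
```

```bash
python3 -m jog '[[[0,0,0,0,0.1],[0,0,0,0,0.1],[0,0,0,0,0.1],[-0.06,0,0,0,0.1],[-0.1,0,0,0,0.1]]]';python3 -m jog '[[[-0.15,0,0,0,0.2],[-0.2,0,0,0,0.4],[-0.2,0,0,0,0.4],[-0.1,0,0,0,0.4]]]';python3 - <<'E'
from h import *
im=eyes.get_image("wrist");save(im["frame"],"w20")
im=eyes.get_image("scene");save(im["frame"],"s20",(190,60,390,210),4)
E
python3 plan.py 590 -285 130 -60 0.4 28
```

```text
time: 28.45
position: [485.3, -199.8, 61.9]
eef_rot: [[0.157, 0.514, -0.843], [0.101, -0.858, -0.504], [-0.982, -0.006, -0.187]]
ft_force: [-0.4, -0.0, 0.7]
width: 0.546
time: 28.85
position: [468.8, -211.5, 162.3]
eef_rot: [[0.157, 0.512, -0.845], [0.099, -0.859, -0.502], [-0.983, -0.004, -0.186]]
ft_force: [0.3, 0.3, 0.4]
width: 0.69
t 28.95 pos [ 469.6 -211.5  162.4] jaw -59.2 w 0.694 F [ 1.   0.2 -0. ] q7 -0.44 tilt [ 0.16   0.099 -0.982]
[[0.06, 0.16, -0.08, 0.009, 0.4], [0.06, 0.16, -0.08, -0.0, 0.4], [0.05, 0.16, -0.08, -0.0, 0.4], [0.06, 0.16, -0.07, -0.0, 0.4], [0.05, 0.16, -0.08, -0.0, 0.4]]
[[0.012, 0.028, -0.01, -0.0, 0.4]]
```

View pics/s20.png

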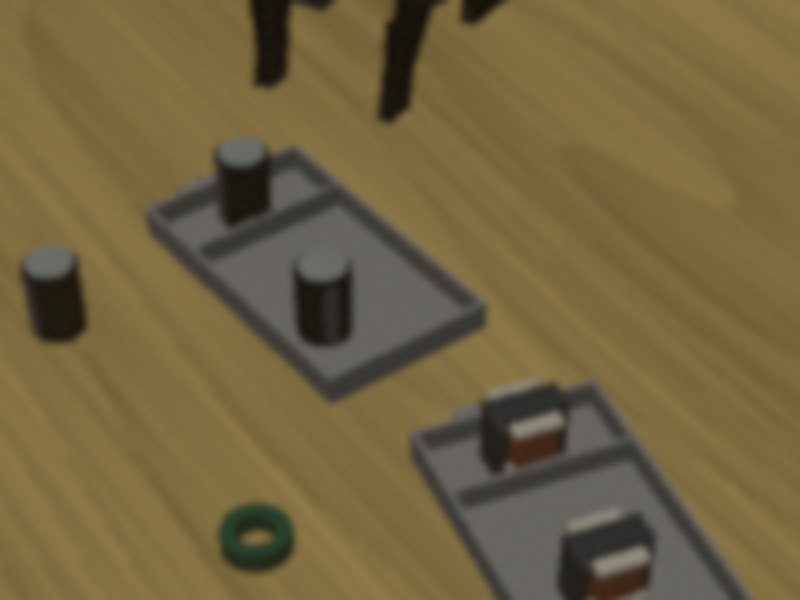

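View pics/w20.png

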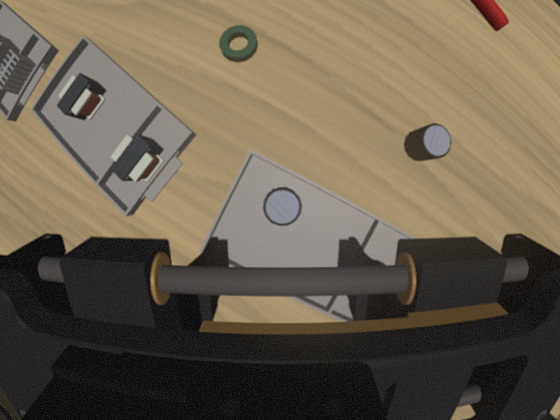

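```bash
python3 -m jog '[[[0.04,0.16,-0.08,0,0.4],[0.05,0.16,-0.08,0,0.4],[0.05,0.16,-0.08,0,0.4],[0.06,0.16,-0.07,0,0.4],[0.05,0.14,-0.07,0,0.4]]]'>/dev/null
python3 - <<'E'
from h import *
im=eyes.get_image("wrist");save(im["frame"],"w21")
E
python3 plan.py 598 -289 100 -60 0.4 13
```

```text
t 29.5 pos [ 588.9 -278.7  131.6] jaw -58.9 w 0.701 F [ 2.8 -0.1  1. ] q7 -0.16 tilt [ 0.162  0.104 -0.981]
[[0.08, 0.03, 0.01, 0.012, 0.4], [0.08, 0.04, 0.01, -0.0, 0.4], [0.05, 0.02, 0.0, -0.0, 0.4]]
```

View pics/w21.png

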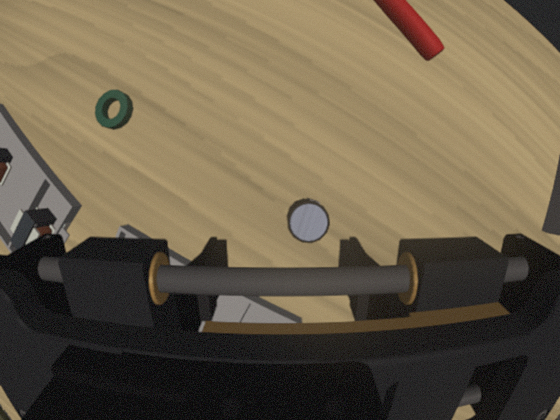

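```bash
python3 - <<'E'
from h import *
print(wray([(309,222)],46))
E
python3 plan.py 610 -285 38 -60 0.4 13
```

```text
[[ 612.64073995 -285.95556814   46.        ]]
t 29.55 pos [ 587. -278.  132.] jaw -59.0 w 0.698 F [0.2 0.8 0.2] q7 -0.16 tilt [ 0.161  0.105 -0.981]
[[0.09, 0.02, 0.0, 0.012, 0.4], [0.09, 0.02, 0.0, -0.0, 0.4], [0.09, 0.02, 0.0, -0.0, 0.4], [0.09, 0.02, 0.0, -0.0, 0.4], [0.09, 0.01, 0.0, -0.0, 0.4]]
[[0.09, 0.02, 0.01, -0.0, 0.4], [0.09, 0.01, 0.0, -0.0, 0.4], [0.005, 0.004, 0.003, -0.0, 0.4]]
```

Target about (611,-285).

```bash
python3 -m jog '[[[0.09,0.03,0,0.012,0.4],[0.09,0.03,0,0,0.4],[0.09,0.02,0,0,0.4],[0.09,0.01,0,0,0.4],[0.05,0.01,0,0,0.4]]]'>/dev/null; python3 plan.py 611 -285 38 -60 0.4 13
```

```text
t 30.05 pos [ 603.  -284.2   65.9] jaw -60.1 w 0.702 F [ 0.8  0.7 -0.3] q7 -0.12 tilt [ 0.157  0.106 -0.982]
[[0.09, 0.02, -0.0, -0.001, 0.4], [0.09, 0.01, -0.01, 0.0, 0.4], [0.01, 0.004, 0.002, 0.0, 0.4]]
```

```bash
python3 -m jog '[[[0.09,0.02,0,0,0.4],[0.08,0.01,-0.01,0,0.4],[0.01,0,0,0,0.4]]]'>/dev/null; python3 plan.py 611 -285 38 -60 0.4 13; python3 -m jog '[[[0,0,0,0,-1],[0,0,0,0,-1],[0,0,0,0,-1],[0,0,0,0,-1],[0,0,0,0,-1]]]' 15
python3 - <<'E'
from h import *
im=eyes.get_image("wrist");save(im["frame"],"w22")
E
```

```text
t 30.35 pos [ 610.9 -283.8   36.2] jaw -60.0 w 0.7 F [-0.6 -0.8 -0.6] q7 -0.09 tilt [ 0.156  0.107 -0.982]
[[-0.012, 0.007, 0.001, -0.0, 0.4]]
time: 30.85
position: [611.6, -284.4, 37.6]
eef_rot: [[0.158, 0.499, -0.852], [0.106, -0.866, -0.488], [-0.982, -0.013, -0.19]]
ft_force: [0.2, 0.0, 0.3]
width: 0.36
```

View pics/w22.png

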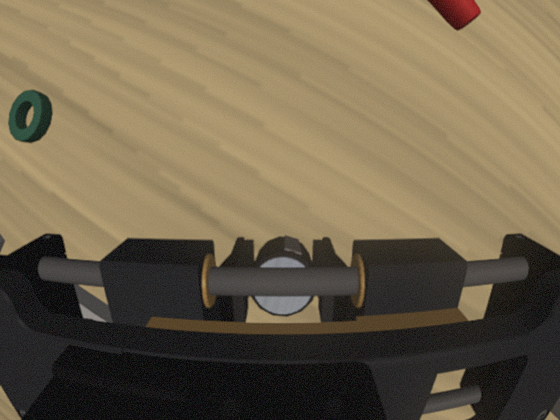

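```bash
python3 -m jog '[[[-0.1,0,0,0,-1],[-0.15,0,0,0,-1],[-0.15,0,0,0,-1],[-0.15,0,0,0,-1],[-0.1,0,0,0,-1]]]' | sed -n 2,5p; python3 plan.py 436 -248 135 -60 -1 28
```

```text
position: [593.7, -294.8, 137.7]
eef_rot: [[0.154, 0.499, -0.853], [0.107, -0.866, -0.488], [-0.982, -0.016, -0.187]]
ft_force: [-0.0, -0.7, -1.4]
width: 0.366
t 31.4 pos [ 593.7 -294.8  137.7] jaw -60.1 w 0.366 F [-0.  -0.7 -1.4] q7 -0.16 tilt [ 0.154  0.107 -0.982]
[[-0.02, -0.14, 0.13, -0.001, -1.0], [-0.02, -0.14, 0.13, 0.0, -1.0], [-0.02, -0.14, 0.13, 0.0, -1.0], [-0.02, -0.13, 0.13, 0.0, -1.0], [-0.02, -0.14, 0.13, 0.0, -1.0]]
[[-0.01, -0.11, 0.1, 0.0, -1.0], [-0.001, 0.004, -0.003, 0.0, -1.0]]
```

```bash
python3 -m jog '[[[-0.02,-0.14,0.13,0,-1],[-0.02,-0.14,0.13,0,-1],[-0.02,-0.14,0.13,0,-1],[-0.02,-0.13,0.13,0,-1],[-0.02,-0.12,0.11,0,-1]]]'>/dev/null; python3 plan.py 441 -246 80 -60 -1 14;python3 - <<'E'
from h import *
im=eyes.get_image("wrist");save(im["frame"],"w23")
im=eyes.get_image("scene");save(im["frame"],"s23",(190,60,390,210),4)
E
```

```text
t 31.9 pos [ 459.5 -257.9  141.4] jaw -60.1 w 0.363 F [ 0.5 -0.1 -0.4] q7 -0.25 tilt [ 0.162  0.102 -0.981]
[[0.08, -0.03, 0.03, -0.001, -1.0], [0.08, -0.03, 0.03, -0.0, -1.0], [0.08, -0.02, 0.03, -0.0, -1.0], [0.08, -0.03, 0.03, -0.0, -1.0], [0.07, -0.02, 0.02, -0.0, -1.0]]
[[0.0, 0.003, 0.004, -0.0, -1.0]]
```

View pics/s23.png

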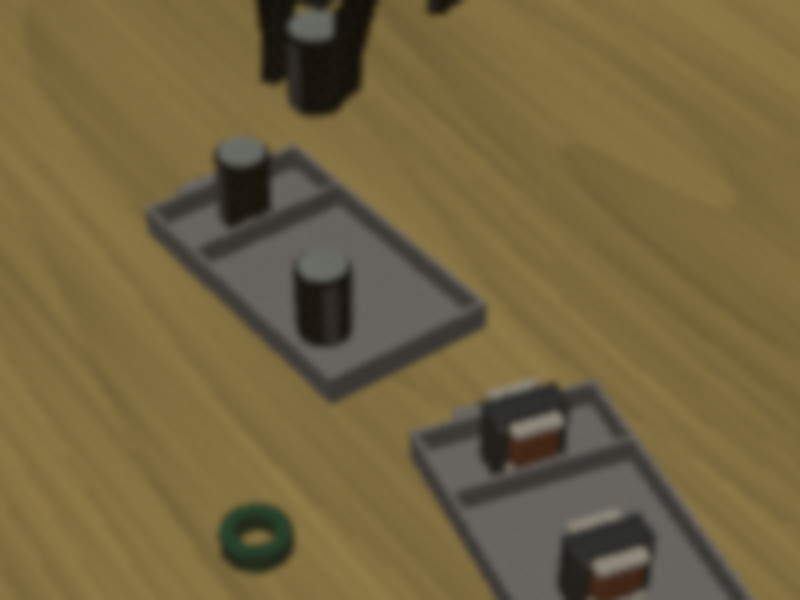

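View pics/w23.png

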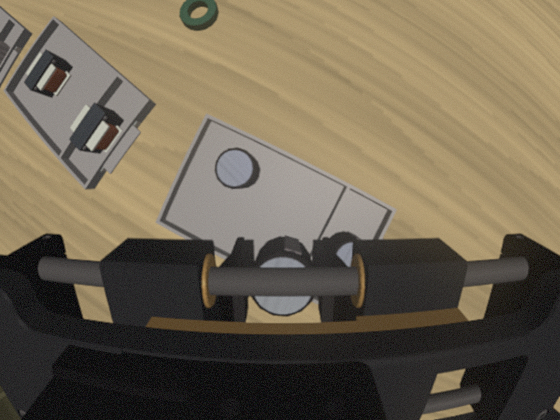

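```bash
python3 -m jog '[[[0.06,-0.06,0.05,0,-1],[0.06,-0.06,0.05,0,-1],[0.08,-0.04,0.03,0,-1],[0.08,-0.02,0.02,0,-1],[0.07,-0.01,0.01,0,-1]]]'>/dev/null; python3 plan.py 446 -236 50 -60 -1 14
```

```text
t 32.5 pos [ 435.5 -239.7   87.3] jaw -60.2 w 0.367 F [ 0.1 -0.5 -0.9] q7 -0.2 tilt [ 0.173  0.105 -0.979]
[[0.09, 0.01, -0.01, -0.002, -1.0], [0.09, 0.0, -0.01, -0.0, -1.0], [0.08, 0.01, -0.0, -0.0, -1.0], [-0.002, -0.005, -0.001, -0.0, -1.0]]
```

```bash
python3 -m jog '[[[0.09,0.01,-0.02,0,-1],[0.09,0,-0.01,0,-1],[0.06,0,0,0,-1]]]'>/dev/null; python3 plan.py 447 -236 42 -60 -1 14
python3 - <<'E'
from h import *
im=eyes.get_image("wrist");save(im["frame"],"w24")
im=eyes.get_image("scene");save(im["frame"],"s24",(190,60,390,210),4)
E
```

```text
t 32.8 pos [ 447.5 -235.2   49.7] jaw -60.2 w 0.365 F [ 0.4 -0.8 -0.9] q7 -0.11 tilt [ 0.173  0.104 -0.98 ]
[[0.05, 0.0, 0.02, -0.002, -1.0], [-0.001, 0.004, -0.004, -0.0, -1.0]]
```

View pics/s24.png

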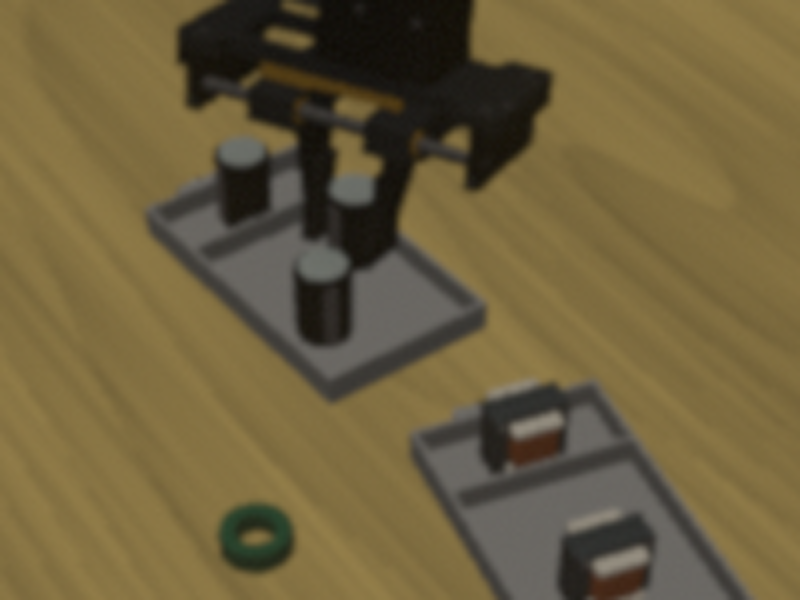

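View pics/w24.png

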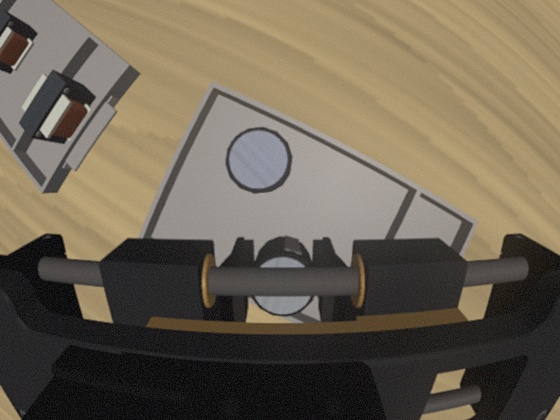

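```bash
python3 -m jog '[[[0.04,0,0.005,0,-1],[0.015,0,0.005,0,-1]]]'|grep -E "pos|for"; python3 -m jog '[[[0.015,0,0.005,0,-1]]]'|grep -E "pos|for"
```

```text
position: [447.4, -235.6, 40.6]
ft_force: [-0.1, 0.1, -0.8]
position: [447.8, -235.7, 39.4]
ft_force: [-6.4, 3.5, 20.8]
```

```bash
python3 -m jog '[[[0,0,0,0,0.1],[0,0,0,0,0.1],[0,0,0,0,0.1],[-0.06,0,0,0,0.1],[-0.1,0,0,0,0.1]]]'|grep -E "pos|for|wid";python3 -m jog '[[[-0.15,0,0,0,0.2],[-0.2,0,0,0,0.2],[-0.2,0,0,0,0.2],[-0.2,0,0,0,0.2]]]'|grep -E "pos|for|wid";python3 - <<'E'
from h import *
im=eyes.get_image("scene");save(im["frame"],"s25")
t=cam("top");save(t[0],"t25")
E
```

```text
position: [443.5, -238.7, 63.7]
ft_force: [0.6, 0.8, -0.6]
width: 0.547
position: [421.0, -251.2, 176.5]
ft_force: [0.6, 1.2, -0.8]
width: 0.598
```

View pics/s25.png

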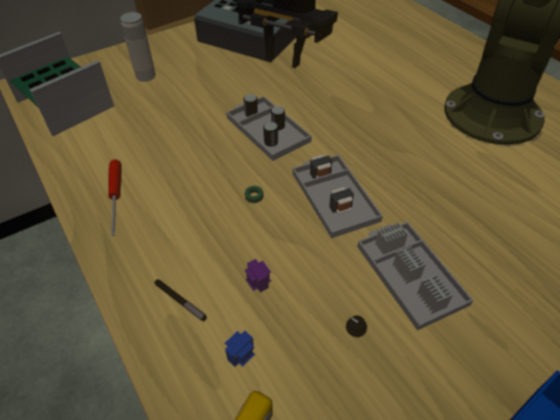

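View pics/t25.png

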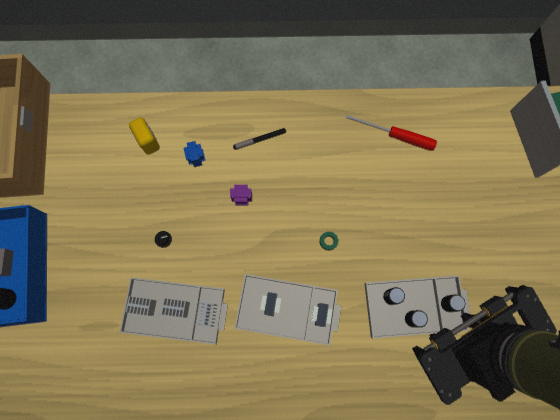

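Run:
```python
from h import *
t=cam("top");f=t[0];save(f,"t26",(115,265,475,350),2.2)
D=dict(sink=((471,228.8),82.05),trafo=((469,8.2),79.4),cap=((469.3,-241.4),93.3))
for n,k,uv,z in (("A","sink",(141,307.5),43),("B","sink",(175.5,309),43),("T","trafo",(270.5,304),41),("c1","cap",(397,295.5),49),("c2","cap",(419.5,318.5),49)):
    p=ray(t,uv,z)[0];o,a=D[k];a=np.radians(a);d=p[:2]-o;ey=np.array([np.cos(a),np.sin(a)]);ex=np.array([ey[1],-ey[0]]);print(n,(d@ex).round(1),(d@ey).round(1))
```

```text
A -1.9 54.5
B 3.1 -10.3
T 3.5 32.9
c1 22.4 42.0
c2 -22.6 6.0
```

View pics/t26.png

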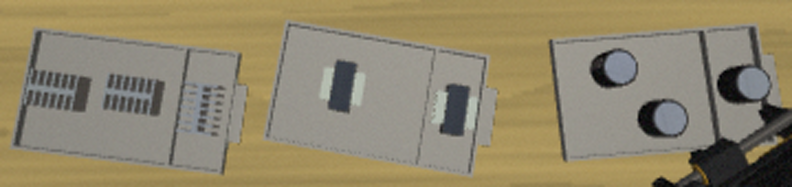

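Run:
```python
from h import *
s=cam("scene");f=s[0];save(f,"s27",(350,215,480,330),5);save(f,"s28",(220,85,390,235),4)
```

```text
(no output)
```

View pics/s27.png

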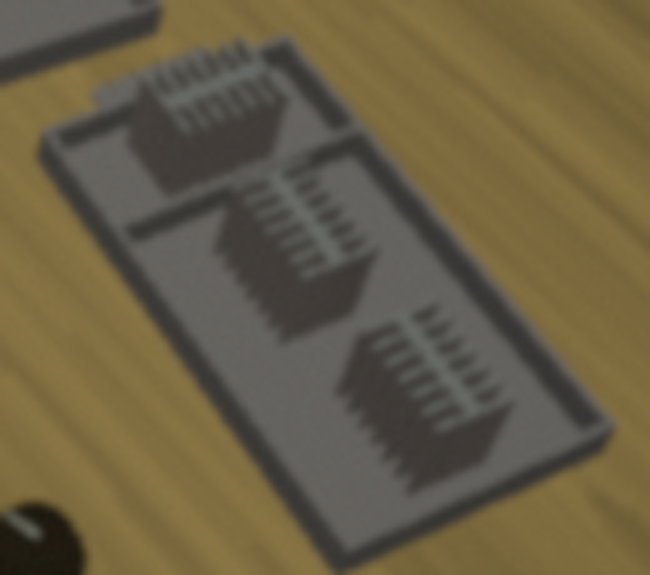

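View pics/s28.png

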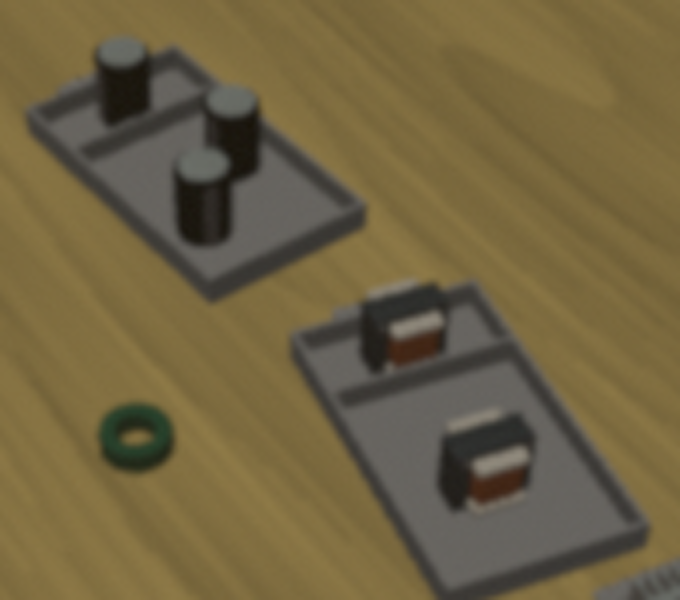

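```bash
python3 -c "
from workcell import manip,read_state
s=read_state();print(s['time'],s['ft_force'],s['position'])
print(manip.sign_off())"
```

```text
34.3 [-0.61102277  0.6090735   0.01727316] [ 422.03210389 -250.81145325  176.0490794 ]
the job is handed in; nothing more can be done
None
```

All five parts are in the big bays of their matching drawers, and I handed the job in at 34.3 s of the allowed 104 s.

**Last checks:** In the final top and scene pictures every part looks upright on its drawer floor, clear of the walls and the other parts. The centres below are in drawer coordinates, measured from the top camera:

| Part | x (mm) | y (mm) |
|---|---|---|
| Heatsink 1 | -2 | 55 to 59 |
| Heatsink 2 | 3 | -10 |
| Transformer | 4 | 33 |
| Capacitor 1 | 22 | 42 |
| Capacitor 2 | -23 | 6 |

- **Heatsink 1:** its y is a range because two readings of its top centre differed by about 4 mm; both are well inside the limits.
- **Knob and ring:** both sit at the same pixels as at the start, and the blue and purple look-alikes were not touched.
- **Arm:** the gripper was open and clear of everything, with wrist force under 1 N. The most I saw while setting parts down was about 26 N.

**What disagreed:**
- **Tool tilt:** the tool slowly tilted to about 0.2 rad, because each row starts from the measured pose. I lowered parts until they touched, turned the jaws across the tilt for the capacitors, and backed out along the tool axis. The parts stood level after release.
- **Camera agreement:** the scene and top cameras mostly agreed within about 4 mm, and differed by about 6 to 8 mm on the transformer, knob and ring. An early wrist-camera reading of the heatsink drawer was off by up to about 10 mm, so I mainly used the top camera for the drawers.

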